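Clamp the meter bracket under the wing nut

ROBOT

A 6-joint arm with a two-finger parallel gripper is mounted at the origin on the work surface. World frame = base frame: x ahead of the robot, y to its left, z up, the work surface at z = 0. Lengths are in m, angles in rad, forces in N, time in s.
With the tool pointing down it reaches from about 0.275 to 0.825 m from the base axis. Payload 4.9 kg.
Tool frame: the origin (TCP) lies at the very end of the fingers, on their centre line; the grasp point (between the pads) lies 19 mm behind it; z points along the fingers, y is the direction in which the jaws open and shut (so a half turn about z gives the same grasp; the last joint's range is limited). The gripper opens to 85 mm and grips with 20 to 120 N. Pads are 22 mm wide; open, the fingers measure 114 mm over their backs; the gripper's body (76 mm by 85 mm) begins 54 mm behind the grasp point. The pads swing forward as they close: fully open they stand 13 mm farther back than shut.
Start: joints at [1.065, 0.326, -0.193, 1.052, 0, 1.437], TCP at [0.2, 0.512, 0.194] pointing down, gripper open.
Joint ranges: [-2.65, 2.65], [-0.97, 1.79], [-1.3, 1.35], [-1.93, 2.1], [-1.47, 1.37], [-3.14, 3.14]. Speed limits (rad/s): [2.57, 2.57, 3.14, 3.14, 3.14, 3.14].

INTERFACE

Orientations are given as a unit quaternion [w, x, y, z].
In Python, from cell import robot gives the robot as it stands.
- The arm moves only by the tool drive_tool, never from a script. Its argument "commands" is a list of rows, each a list of 7 numbers: the shift along the tool's x, y, z in mm, then the turn, a rotation vector about the tool's x, y, z in degrees, then the opening, from 0 (shut) to 1 (fully open). In form: [[x, y, z, ax, ay, az, gripper], ...]. A call has 1 to 10 rows; each row is the pose to reach, as a shift and turn from the pose commanded when the call began, along the tool's axes at that moment; what a row does not reach only later rows make up. A row lasts 1/12 s, in which the tool goes at most 41.7 mm and 7.16 degrees, less where a joint would pass 70% of its speed; a pose out of reach is approached as far as the arm can. A call with a gripper value outside its range is refused whole. The fingers move at their own pace and stop on an object; "force" is the grip in N (left out, the last holds). Time passes only in rows, so rows that repeat a pose let the fingers close. It gives the time, the measured TCP pose, the force and the opening at its end, in the units of the state.
- robot.get_obs(): the state, without advancing time (a new reading comes with each control period).
- robot.camera(name): name is "side" or "top" or "wrist"; returns a dict with "pixels" (400x640x3 uint8, red, green, blue), "range_z" (400x640 float32, m along the optical axis (not along the pixel's ray), 0 where there is no reading), "vfov" (degrees; the focal length in pixels is half the picture's height over the tangent of half this angle, whatever the lens; pixels are square), "cx", "cy" (the principal point, pixels), "cam_to_world" (4x4, takes a point from camera to world coordinates); the wrist camera has in their place "hand_eye" (4x4, takes a point from camera to tool coordinates, whose origin is the TCP and whose axes are the flange's). Camera axes: x right, y up, looking along -z (the intrinsics and any distortion apply to the point x, -y, -z); pixel columns grow to the right and rows downward; lengths in m; the calibration is good to about 2 mm. The wrist camera is an equidistant fisheye: a pixel r from the principal point sees the ray r / f radians off the axis. A picture is of the moment at which its call begins: read the wrist's pose just before it.
- robot.finish_job(): hands the job in, once; it reports no verdict.
The state is a dict: "clock": time; "q": joint angles; "dq": joint speeds; "effort": joint torques, N m; "tcp_pos": TCP position; "orientation": TCP orientation; "ft_force": force on the tool from outside, world axes, zero at the start; "ft_torque": the same for the moment, N m; "grip_width": finger opening in m.
Only numpy, scipy, OpenCV 4.12 (cv2) and the standard library are available. Lean on these libraries where they do the work, as an engineer would, in place of code of your own. Each camera call takes 0.05 s, during which the arm holds its last target.

TASK

Pick up the brass T-bracket by its upright web and lay it flat on the grey clamp bed, tongue first and straight under the clamp foot until it meets the stop block. Then turn the large wing nut clockwise (seen from above), in short strokes between the amber sight gauge and the pipe that reach over it, until the foot grips the bracket and the nut feels snug: about half as hard again to turn as it ran free, and well short of twice, since overtightening would spoil the bracket. Do not bump the gauge or the pipe, and let go of everything.

Things in the scene. Friction and masses are not known exactly. Their poses are not given: they have to be found in the camera images.
- bracket: Loose brass T-bracket, 0.34 kg. Plate 160 mm (x) x 30 mm (y) x 6 mm; origin at the centre of its underside, z up. The upright web to grip is 50 mm long (along x), 10 mm thick (along y), its middle at x = -50 mm, its top 44 mm above the underside. The free end at x = +80 mm is the tongue that goes under the foot. Starts on the worktop at the robot's right.
- tongue (a point): Middle of the bracket's tongue end (bracket x = +80 mm), half way up the plate's thickness.
- bed: Fixed grey clamp bed: block 64 mm wide (x -32 to +32 mm), y -160 to +55 mm, flat top 36 mm above the worktop. Origin at worktop height on the wing nut's vertical axis, z up. The bracket goes in moving along the bed's +y, its length along y, middle line at x = 0. Above its -y end nothing is in the way.
- stop (a point): Middle of the face of the steel stop block on the bed, at bed y = +20 mm, 42 mm above the worktop: the bracket's tongue end must meet this face. Block 50 mm wide (x), top 52 mm above the worktop.
- clamp: Clamp frame fixed on the bed, same origin and axes. Posts of 16 mm at x = -40 and +40 mm, y = 0, carry a bridge 104 mm (x) x 36 mm (y), underside 68 and top 82 mm above the worktop. Below it hangs a round rubber-faced foot of 22 mm, on the origin axis, that the nut screws down. The threaded stem, 12 mm, stands up through the nut to at most 145 mm.
- grip (a point): Where the foot will meet the bracket: on the nut's axis, 42 mm above the worktop (bed top plus 6 mm plate). The foot starts about 5 to 9 mm above this point, different each time and not reported, so the free turning before it meets the plate differs too (about 1.2 to 2.2 rad) and cannot be told from the nut's angle.
- nut: Big dark steel wing nut turning in place about the vertical bed origin axis; origin as the bed's. Two wings along its own +x and -x, out to 49 mm from the axis (hub 34 mm wide), 8 mm thick, from 94 to 122 mm above the worktop. Tightens clockwise seen from above (yaw decreases), lowering the foot 4 mm per radian. Stays where it is left.
- wing_a (a point): Middle of the nut's +x wing, 40 mm from the axis, 108 mm above the worktop. Running free the nut takes a steady 0.32 Nm: 8 N pushed squarely here, 6.5 N near the wing's tip, a little less read at a standstill. Once the rubber-faced foot meets the bracket this climbs steadily: 1.5 to 1.7 times free is snug, 1.25 too loose, 2 overtight. From touch to overtight is 0.7 rad: stop by feel.
- gauge: Fixed amber glass sight gauge, origin and axes as the bed's. A level tube, 17 mm thick at most, from an upright (24 mm, foot 40 mm) 88 mm from the axis in to 28 mm from the axis, in the direction 125 degrees counter-clockwise from the bed's +x. Underside 128 mm, top of all 148 mm above the worktop. The wings pass under it, fingers do not.
- pipe: Fixed galvanized steel pipe, shaped like the gauge (tube 15 mm, end ball 20 mm, 127 to 148 mm above the worktop), in the bed's -x direction, from its upright 88 mm from the axis in to 28 mm from it. The wings pass under it, fingers do not.
Not all that is in view belongs to the job. What is shaped like the clamp but blue is not meant.

How it is judged:
On the way:
1. the bracket lies flat on the bed under the foot, home against the stop, foot not yet pressing (y of tongue in the frame of bed above 0.013 m and x of tongue in the frame of bed between -0.009 and 0.009 m and angle between the x axis of bracket and the y axis of bed, either way round below 0.14 rad and z of tongue in the frame of bed below 0.043 m and angle between bracket's own z axis and vertical below 0.06 rad and contact force between clamp and bracket below 10 N), for 0.2 s.
At the end, for the whole second after the job is handed in: The bracket lies flat on the bed (tilt under 0.06 rad), tongue end within 7 mm of the stop, within 9 mm of the bed's middle line and within 0.14 rad of straight; the foot presses it with 20 to 80 N; bracket and nut are at rest (y of tongue in the frame of bed above 0.013 m and x of tongue in the frame of bed between -0.009 and 0.009 m and angle between the x axis of bracket and the y axis of bed, either way round below 0.14 rad and z of tongue in the frame of bed below 0.043 m and angle between bracket's own z axis and vertical below 0.06 rad and contact force between clamp and bracket between 20 and 80 N and linear speed of bracket below 0.01 m/s and angular speed of nut below 0.1 rad/s); the robot touches nothing.
It fails at once if the clamp is overtightened: the foot presses the bracket with more than 80 N (contact force between clamp and bracket above 80 N).
It fails at once if the sight gauge is bumped with more than 6 N (contact force between any of the fingers, the arm, bracket and gauge above 6 N).
It fails at once if the pipe is bumped with more than 6 N (contact force between any of the fingers, the arm, bracket and pipe above 6 N).
It also fails if it takes over 64 s, if anything falls off the work surface, if the arm or the gripper's body presses on something with over 40 N, if the wrist force passes 120 N, or if a joint passes its speed limit or range.

## Working session

There is one attempt and no reset: what is moved stays moved. The work goes in short steps, Python scripts to look and compute and a tool call to move; the robot and the scene stay as the last step left them, time stands still between calls to the robot, and variables do not carry over. Pictures are saved under pics/ and viewed, and the job is handed in when it is done.

Besides the shell and the picture viewer there is one more tool, called as name([rows], argument=value, ...), one row to a line, values as JSON. drive_tool: Moves the arm, as the interface text tells. Its arguments: {"type":"object","properties":{"commands":{"type":"array","items":{"type":"array","items":{"type":"number"}}},"force":{"type":"number"}},"required":["commands"]}

```bash
ls; mkdir -p pics
cat > h.py <<'E'
import numpy as np, cv2
from cell import robot
def cam(n):
    c=robot.camera(n); return c
def save(c,fn): cv2.imwrite('pics/'+fn,c['pixels'][:,:,::-1])
E
python3 - <<'E'
from h import *
o=robot.get_obs(); print(o)
for n in ['side','top','wrist']:
    c=cam(n); save(c,n+'0.png'); np.savez('pics/'+n+'0.npz',**c)
    print(n,{k:v for k,v in c.items() if k not in('pixels','range_z')})
E
```

```text
pics
{'clock': 0.0, 'q': array([ 1.06476984e+00,  3.26907004e-01, -1.93615903e-01,  1.05197956e+00,
       -1.25370587e-05,  1.43659580e+00]), 'dq': array([ 0.00016327,  0.00075573,  0.00136951,  0.00097022, -0.00197762,
       -0.0011396 ]), 'effort': array([-1.75126050e-03, -4.43400371e+01,  2.62444228e+01,  1.55417790e-02,
       -3.63191548e-04,  3.16850290e-06]), 'tcp_pos': array([0.19949929, 0.51184322, 0.19320981]), 'orientation': array([-2.62489746e-04,  1.84843783e-01,  9.82767545e-01, -8.11708216e-04]), 'ft_force': array([ 0.25673979, -0.55957582, -0.51186016]), 'ft_torque': array([ 0.05105899,  0.02941091, -0.06663858]), 'grip_width': 0.08561798624594869}
side {'vfov': 51.151597903870865, 'cx': 323.9377050531104, 'cy': 201.03131320539512, 'cam_to_world': array([[-0.99287436,  0.06013226, -0.10288159,  0.37172008],
       [-0.11909156, -0.53119155,  0.83884011,  0.63007219],
       [-0.00420848,  0.84511517,  0.53456772,  0.49996623],
       [ 0.        ,  0.        ,  0.        ,  1.        ]])}
top {'vfov': 44.628916200034396, 'cx': 323.1395166277052, 'cy': 197.82133414312827, 'cam_to_world': array([[ 2.00370681e-02,  9.91963699e-01, -1.24926119e-01,
         3.05118640e-01],
       [-9.99798926e-01,  1.99786802e-02, -1.72032625e-03,
        -3.86032770e-02],
       [ 7.89357782e-04,  1.24935470e-01,  9.92164556e-01,
         1.15576558e+00],
       [ 0.00000000e+00,  0.00000000e+00,  0.00000000e+00,
         1.00000000e+00]])}
wrist {'vfov': 65.70646984690485, 'cx': 320.9294260854118, 'cy': 197.2861931142426, 'hand_eye': array([[-8.58319459e-04,  9.49109561e-01,  3.14944924e-01,
         8.20758982e-02],
       [ 9.99999577e-01,  9.18456875e-04, -4.25379268e-05,
         4.13154832e-05],
       [-3.29636483e-04,  3.14944754e-01, -9.49109948e-01,
        -1.80001841e-01],
       [ 0.00000000e+00,  0.00000000e+00,  0.00000000e+00,
         1.00000000e+00]])}
```

View pics/side0.png

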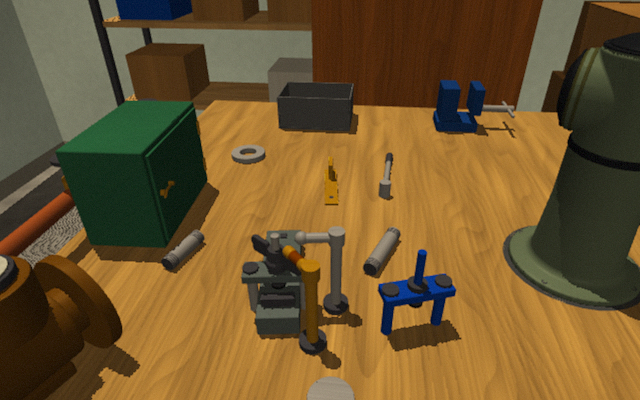

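View pics/top0.png

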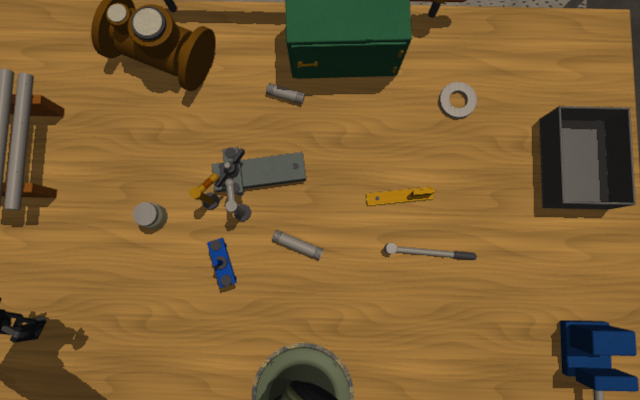

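The top view shows the grey clamp at about (235,175), with its bed running right to (305,165). The blue look-alike is at (222,265). The brass bracket is at (400,196), web at its right end and tongue to the left at (366,198). Next I'll enlarge and measure.

```bash
cat >> h.py <<'E'
def load(fn): return dict(np.load('pics/'+fn))
def K(c):
    f=200/np.tan(np.radians(float(c['vfov']))/2); return f,float(c['cx']),float(c['cy'])
def rays(c,uv):
    f,cx,cy=K(c); uv=np.atleast_2d(np.asarray(uv,float))
    d=np.c_[(uv[:,0]-cx)/f,-(uv[:,1]-cy)/f,-np.ones(len(uv))]
    T=c['cam_to_world']; return T[:3,3],d@T[:3,:3].T
def onplane(c,uv,z):
    o,d=rays(c,uv); return o+d*((z-o[2])/d[:,2])[:,None]
def cloud(c):
    v,u=np.mgrid[0:400,0:640]; o,d=rays(c,np.c_[u.ravel(),v.ravel()])
    return (o+d*c['range_z'].ravel()[:,None]).reshape(400,640,3)
def proj(c,P):
    f,cx,cy=K(c);T=c['cam_to_world'];p=(np.atleast_2d(P)-T[:3,3])@T[:3,:3]
    return np.c_[cx+f*p[:,0]/-p[:,2],cy+f*p[:,1]/p[:,2]]
E
python3 - <<'E'
from h import *
c=load('top0.npz'); im=c['pixels'][:,:,::-1].copy()
def crop(u0,u1,v0,v1,s): return cv2.resize(im[v0:v1,u0:u1],None,fx=s,fy=s,interpolation=cv2.INTER_CUBIC)
a=crop(180,320,130,260,5); cv2.imwrite('pics/top_cl.png',a[:600])
cv2.imwrite('pics/top_br.png',crop(355,445,175,215,8))
s=load('side0.npz'); im=s['pixels'][:,:,::-1].copy()
cv2.imwrite('pics/side_cl.png',crop(220,370,215,360,4))
# bracket
P=cloud(c); hsv=cv2.cvtColor(c['pixels'],cv2.COLOR_RGB2HSV)
m=((hsv[:,:,0]>18)&(hsv[:,:,0]<32)&(hsv[:,:,1]>190)&(hsv[:,:,2]>120)).astype(np.uint8)
n,l,st,ce=cv2.connectedComponentsWithStats(m)
for i in range(1,n):
    if st[i,4]>40: print(st[i],ce[i],np.median(P[l==i],0))
sub=P[185:210,360:440]
print(np.round(P[192:204:3,365:437:6,2]*1000))
E
```

```text
[189 185  16  13 127] [196.07874016 191.05511811] [0.44113673 0.22841031 0.14796536]
[366 187  69  19 675] [397.29333333 195.46518519] [ 0.45924606 -0.2094806   0.00640764]
[[-2.  1.  8.  6.  6.  6.  4.  8. 43. 42. 40. 42.]
 [-2.  4.  6.  9.  5.  5.  4.  4. 30. 17.  7.  5.]
 [-0. 10.  5.  9.  5.  5.  7.  9.  9.  9.  6.  5.]
 [ 0.  7.  7.  7.  3.  7.  7.  4. -2.  0. -3.  0.]]
```

View pics/top_cl.png

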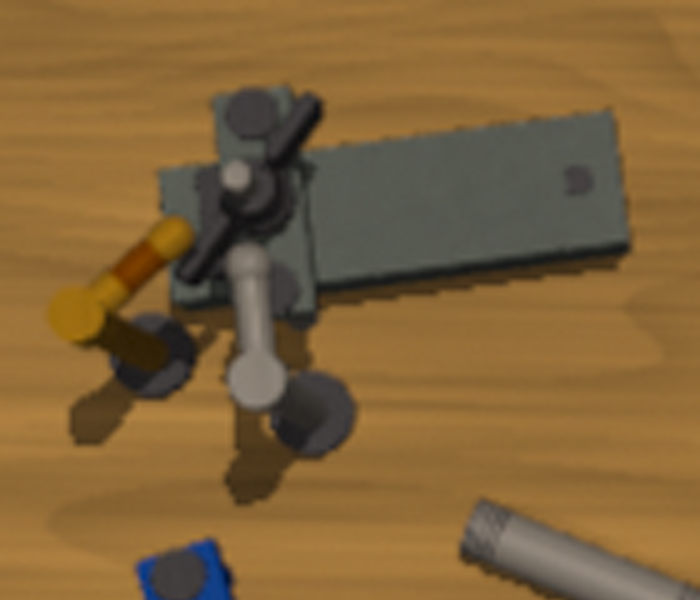

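View pics/top_br.png

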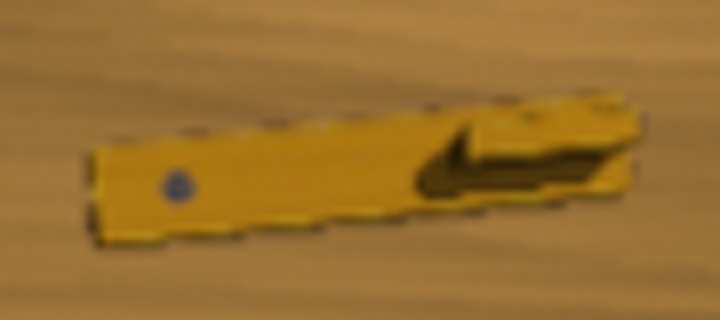

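View pics/side_cl.png

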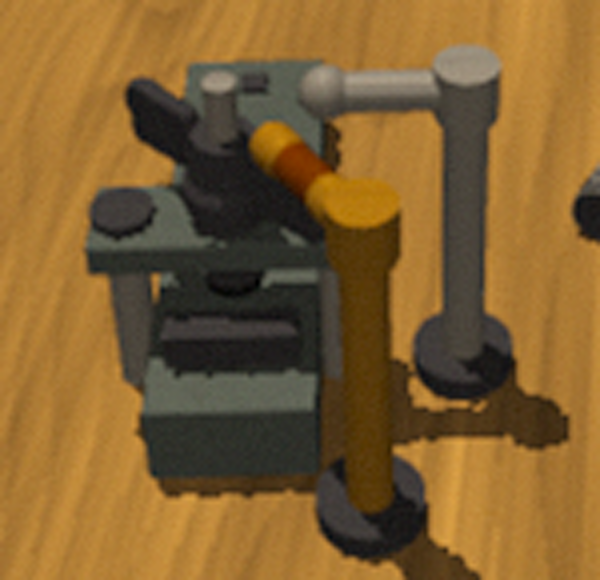

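Run:
```python
from h import *
for fn in ['top0.npz','side0.npz']:
    c=load(fn); P=cloud(c); rgb=c['pixels']; hsv=cv2.cvtColor(rgb,cv2.COLOR_RGB2HSV)
    print(fn)
    m=((hsv[:,:,0]>18)&(hsv[:,:,0]<32)&(hsv[:,:,1]>190)&(hsv[:,:,2]>60)); 
    box=(P[...,1]<-0.08)&(P[...,1]>-0.33)&(P[...,0]>.38)&(P[...,0]<.56)
    m&=box
    web=m&(P[...,2]>.034)
    pl=m&(P[...,2]<.015)
    for nme,k,z in (('web',web,.044),('plate',pl,.006)):
        v,u=np.nonzero(k); 
        Q=onplane(c,np.c_[u,v],z)[:,:2]
        r=cv2.minAreaRect(Q.astype(np.float32)*1000); print(nme,len(u),r, Q.mean(0))
    # bed
    g=(hsv[:,:,1]<80)&(abs(P[...,2]-.036)<.006)&(abs(P[...,0]-.47)<.1)&(P[...,1]>-.06)&(P[...,1]<.25)
    n,l,st,ce=cv2.connectedComponentsWithStats(g.astype(np.uint8))
    i=1+np.argmax(st[1:,4]); v,u=np.nonzero(l==i); Q=onplane(c,np.c_[u,v],.036)[:,:2]
    print('bed',st[i],cv2.minAreaRect(Q.astype(np.float32)*1000), cv2.boxPoints(cv2.minAreaRect(Q.astype(np.float32)*1000)).round(1).tolist())
    # stem top, tubes
    for nme,z0,z1 in (('z>125',.125,.155),):
        k=(P[...,2]>z0)&(P[...,2]<z1)&(abs(P[...,0]-.45)<.13)&(P[...,1]>.05)&(P[...,1]<.3)&(hsv[:,:,2]>0)
        n,l,st,ce=cv2.connectedComponentsWithStats(k.astype(np.uint8))
        for i in range(1,n):
            if st[i,4]>5: print(nme,st[i],ce[i],np.median(P[l==i],0))
```

```text
top0.npz
web 101 ((465.01141357421875, -267.4756164550781), (10.617683410644531, 49.604454040527344), 6.900027275085449) [ 0.4648498  -0.26697487]
plate 716 ((458.2141418457031, -218.33462524414062), (31.085439682006836, 159.48194885253906), 7.189107894897461) [ 0.45640817 -0.21039874]
bed [ 241  152   65   35 1650] ((511.68170166015625, 82.3914566040039), (63.670509338378906, 145.69815063476562), 8.852982521057129) [[469.0, 149.5], [491.3999938964844, 5.5], [554.2999877929688, 15.300000190734863], [531.9000244140625, 159.3000030517578]]
z>125 [225 162   7   7  37] [227.81081081 165.21621622] [0.49840838 0.16612644 0.1423806 ]
z>125 [190 173  29  26 303] [203.19141914 186.41584158] [0.45001208 0.2173997  0.14547679]
z>125 [225 178  14  34 295] [231.00338983 195.83389831] [0.43052971 0.156224   0.14556908]
side0.npz
web 37 ((466.3406066894531, -258.73675537109375), (8.956850051879883, 57.732757568359375), 8.855982780456543) [ 0.46696248 -0.26347138]
plate 359 ((459.51116943359375, -215.53762817382812), (31.03241539001465, 162.88328552246094), 6.905228137969971) [ 0.45866804 -0.20236443]
bed [ 249  283   56   39 1178] ((499.29644775390625, 190.55250549316406), (84.90709686279297, 76.98501586914062), 9.867372512817383) [[450.8999938964844, 221.1999969482422], [464.1000061035156, 145.39999389648438], [547.7000122070312, 159.89999389648438], [534.5, 235.8000030517578]]
z>125 [294 227  51  22 700] [322.27714286 237.59428571] [0.42693178 0.16360475 0.14161694]
z>125 [270 233   9  16 120] [274.16666667 240.28333333] [0.49944141 0.17177553 0.13696237]
z>125 [282 246  38  39 720] [302.94861111 265.67083333] [0.44588312 0.22892983 0.14302867]
```

```bash
cat >> h.py <<'E'
from scipy.spatial.transform import Rotation as R
def pose():
    o=robot.get_obs(); q=o['orientation']; return o,R.from_quat([q[1],q[2],q[3],q[0]])
def row(xyz,yawx):
    """row to world target mm, tool down with tool x at yaw deg"""
    o,r=pose(); y=np.radians(yawx)
    x=np.array([np.cos(y),np.sin(y),0]); z=np.array([0,0,-1.]); T=R.from_matrix(np.c_[x,np.cross(z,x),z])
    d=r.inv().apply(np.array(xyz)-o['tcp_pos']*1000); w=(r.inv()*T).as_rotvec(degrees=True)
    m=r.as_matrix(); print('t%.2f'%o['clock'],'tcp',(o['tcp_pos']*1000).round(1),'yawx %.1f'%np.degrees(np.arctan2(m[1,0],m[0,0])),'F',o['ft_force'].round(1),'w',round(o['grip_width']*1000,1),'-> row',d.round(1),w.round(1))
E
python3 -c "
from h import *
row([464.5,-267.5,200],97)"
```

```text
t0.15 tcp [199.6 512.  193.4] yawx 158.7 F [ 0.2 -0.1  0.5] w 85.2 -> row [-530.  -630.    -5.9] [-0.1  0.  61.7]
```

drive_tool([
  [-530, -630, -10, 0, 0, 62, 1],
  [-530, -630, -10, 0, 0, 62, 1],
  [-530, -630, -10, 0, 0, 62, 1],
  [-530, -630, -10, 0, 0, 62, 1],
  [-530, -630, -10, 0, 0, 62, 1],
  [-530, -630, -10, 0, 0, 62, 1],
  [-530, -630, -10, 0, 0, 62, 1],
  [-530, -630, -10, 0, 0, 62, 1],
  [-530, -630, -10, 0, 0, 62, 1],
  [-530, -630, -10, 0, 0, 62, 1],
], force=60)

```text
clock: 0.98
tcp_pos: [0.3338, 0.1161, 0.1992]
orientation: [0.0, 0.665, 0.746, 0.0]
ft_force: [1.9, 0.3, 0.4]
grip_width: 0.0853
```

```bash
python3 -c "
from h import *
row([464.5,-267.5,200],97)"
```

```text
t0.98 tcp [333.8 116.1 199.2] yawx 96.6 F [1.9 0.3 0.4] w 85.3 -> row [-396.1   85.9   -0.8] [ 0.  -0.  -0.4]
```

drive_tool([
  [-396, 86, 0, 0, 0, 0, 1],
  [-396, 86, 0, 0, 0, 0, 1],
  [-396, 86, 0, 0, 0, 0, 1],
  [-396, 86, 0, 0, 0, 0, 1],
  [-396, 86, 0, 0, 0, 0, 1],
  [-396, 86, 0, 0, 0, 0, 1],
  [-396, 86, 0, 0, 0, 0, 1],
  [-396, 86, 0, 0, 0, 0, 1],
  [-396, 86, 0, 0, 0, 0, 1],
  [-396, 86, 0, 0, 0, 0, 1],
])

```text
clock: 1.82
tcp_pos: [0.466, -0.2688, 0.1986]
orientation: [0.0, 0.665, 0.747, -0.0]
ft_force: [0.8, -0.6, 0.6]
grip_width: 0.0852
```

drive_tool([
  [0, 0, 80, 0, 0, 0, 1],
  [0, 0, 80, 0, 0, 0, 1],
  [0, 0, 80, 0, 0, 0, 1],
])

```text
clock: 2.07
tcp_pos: [0.4607, -0.2625, 0.1122]
orientation: [-0.006, 0.665, 0.747, -0.0]
ft_force: [-1.0, 0.1, -1.3]
grip_width: 0.0856
```

```bash
cat >> h.py <<'E'
def wrist(fn):
    o,r=pose(); c=robot.camera('wrist'); c=dict(c); T=np.eye(4); T[:3,:3]=r.as_matrix(); T[:3,3]=o['tcp_pos']
    c['cam_to_world']=T@c['hand_eye']; np.savez('pics/'+fn+'.npz',**c); save(c,fn+'.png'); return c
def wrays(c,uv):
    f,cx,cy=K(c); uv=np.atleast_2d(np.asarray(uv,float)); a=np.c_[uv[:,0]-cx,uv[:,1]-cy]; r=np.hypot(a[:,0],a[:,1])+1e-9; t=r/f
    d=np.c_[np.sin(t)*a[:,0]/r,-np.sin(t)*a[:,1]/r,-np.cos(t)]; T=c['cam_to_world']; return T[:3,3],d@T[:3,:3].T
def wplane(c,uv,z):
    o,d=wrays(c,uv); return o+d*((z-o[2])/d[:,2])[:,None]
E
python3 -c "
from h import *
c=wrist('w1')
row([464.5,-267.5,14],97)"
```

```text
t2.12 tcp [ 462.1 -263.1  115.6] yawx 96.7 F [ 0.6 -0.1 -0.1] w 85.1 -> row [ -5.4   2.6 101.5] [-0.4 -0.4 -0.3]
```

View pics/w1.png

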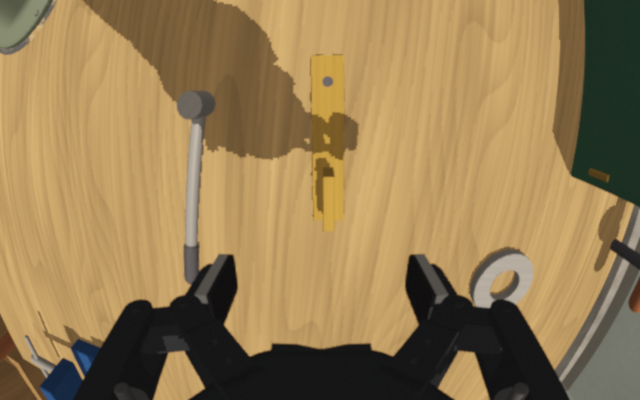

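The wrist view has the bracket centred between the open fingers: tongue at (327,55), web at (328,170–230). Next I'll measure the web.

Run:
```python
from h import *
c=load('w1.npz'); im=c['pixels'][:,:,::-1]
cv2.imwrite('pics/w1c.png',cv2.resize(im[40:240,280:380],None,fx=3,fy=3,interpolation=cv2.INTER_CUBIC))
hsv=cv2.cvtColor(c['pixels'],cv2.COLOR_RGB2HSV)
for v in (60,75,100,175,200,210,222):
    print(v,[tuple(hsv[v,u]) for u in range(304,352,6)])
for n,uv,z in (('tongue',[[311,55],[342,55]],.006),('webend',[[323,231],[335,231]],.044),('webfront',[[323,178],[335,178]],.044)):
    print(n,(wplane(c,uv,z)*1000).round(1).tolist())
```

```text
60 [(np.uint8(19), np.uint8(119), np.uint8(201)), (np.uint8(18), np.uint8(140), np.uint8(164)), (np.uint8(20), np.uint8(166), np.uint8(200)), (np.uint8(21), np.uint8(164), np.uint8(205)), (np.uint8(20), np.uint8(163), np.uint8(206)), (np.uint8(20), np.uint8(165), np.uint8(198)), (np.uint8(20), np.uint8(165), np.uint8(202)), (np.uint8(19), np.uint8(121), np.uint8(196))]
75 [(np.uint8(19), np.uint8(120), np.uint8(202)), (np.uint8(19), np.uint8(137), np.uint8(169)), (np.uint8(21), np.uint8(166), np.uint8(200)), (np.uint8(20), np.uint8(163), np.uint8(206)), (np.uint8(20), np.uint8(155), np.uint8(197)), (np.uint8(20), np.uint8(165), np.uint8(199)), (np.uint8(21), np.uint8(164), np.uint8(202)), (np.uint8(18), np.uint8(120), np.uint8(195))]
100 [(np.uint8(19), np.uint8(119), np.uint8(203)), (np.uint8(18), np.uint8(136), np.uint8(150)), (np.uint8(20), np.uint8(164), np.uint8(200)), (np.uint8(21), np.uint8(165), np.uint8(205)), (np.uint8(21), np.uint8(164), np.uint8(204)), (np.uint8(21), np.uint8(166), np.uint8(200)), (np.uint8(20), np.uint8(165), np.uint8(202)), (np.uint8(19), np.uint8(121),
[... 969 characters left out ...]
uint8(164), np.uint8(208)), (np.uint8(21), np.uint8(166), np.uint8(200)), (np.uint8(21), np.uint8(166), np.uint8(204)), (np.uint8(19), np.uint8(119), np.uint8(201))]
222 [(np.uint8(19), np.uint8(120), np.uint8(200)), (np.uint8(19), np.uint8(120), np.uint8(197)), (np.uint8(18), np.uint8(122), np.uint8(192)), (np.uint8(19), np.uint8(130), np.uint8(184)), (np.uint8(21), np.uint8(164), np.uint8(207)), (np.uint8(19), np.uint8(145), np.uint8(193)), (np.uint8(19), np.uint8(122), np.uint8(197)), (np.uint8(19), np.uint8(120), np.uint8(202))]
tongue [[435.8, -141.8, 6.0], [463.7, -138.5, 6.0]]
webend [[464.5, -293.6, 44.0], [475.0, -292.4, 44.0]]
webfront [[459.0, -246.0, 44.0], [468.8, -244.8, 44.0]]
```

View pics/w1c.png

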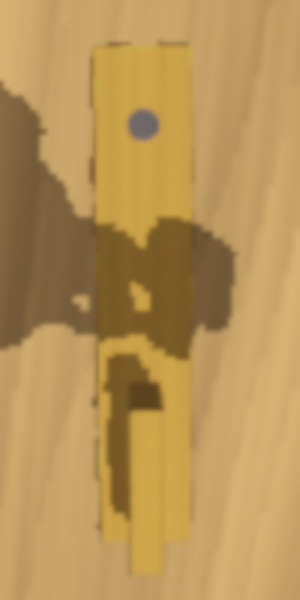

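```bash
python3 -c "
from h import *
row([465.5,-268.2,15],97.1)"
```

```text
t2.12 tcp [ 462.1 -263.1  115.6] yawx 96.7 F [ 0.6 -0.1 -0.1] w 85.1 -> row [ -6.2   3.5 100.5] [-0.4 -0.4 -0.4]
```

drive_tool([
  [0, 0, 0, 0, 0, 0, 1],
  [0, 0, 0, 0, 0, 0, 1],
])

```text
clock: 2.28
tcp_pos: [0.4667, -0.2659, 0.1213]
orientation: [0.002, 0.664, 0.747, 0.0]
ft_force: [0.7, 0.4, 0.8]
grip_width: 0.0858
```

```bash
python3 -c "
from h import *
row([465.5,-268.2,15],97.1)"
```

```text
t2.28 tcp [ 466.7 -265.9  121.3] yawx 96.7 F [0.7 0.4 0.8] w 85.8 -> row [ -1.9  -1.7 106.3] [ 0.1  0.1 -0.4]
```

drive_tool([
  [-1, 0, 30, 0, 0, 0, 1],
  [-1, 0, 60, 0, 0, 0, 1],
  [-1, 0, 82, 0, 0, 0, 1],
  [-1, 0, 94, 0, 0, 0, 1],
  [-1, 0, 100, 0, 0, 0, 1],
  [-1, 0, 103, 0, 0, 0, 1],
  [-1, 0, 103, 0, 0, 0, 1],
])

```text
clock: 2.87
tcp_pos: [0.4667, -0.2669, 0.0173]
orientation: [0.001, 0.664, 0.747, 0.0]
ft_force: [-0.5, -0.5, 0.3]
grip_width: 0.0854
```

```bash
python3 -c "
from h import *
row([465.5,-268.2,15],97.1)"
```

```text
t2.87 tcp [ 466.7 -266.9   17.3] yawx 96.7 F [-0.5 -0.5  0.3] w 85.4 -> row [-1.2 -1.4  2.3] [ 0.1  0.1 -0.4]
```

drive_tool([
  [-1, -1, 3, 0, 0, 0, 0],
  [-1, -1, 3, 0, 0, 0, 0],
  [-1, -1, 3, 0, 0, 0, 0],
  [-1, -1, 3, 0, 0, 0, 0],
  [-1, -1, 3, 0, 0, 0, 0],
  [-1, -1, 3, 0, 0, 0, 0],
  [-1, -1, 3, 0, 0, 0, 0],
  [-1, -1, 3, 0, 0, 0, 0],
  [-1, -1, 3, 0, 0, 0, 0],
], force=60)

```text
clock: 3.62
tcp_pos: [0.4647, -0.2674, 0.013]
orientation: [-0.0, 0.665, 0.747, -0.0]
ft_force: [-0.6, 0.4, -0.4]
grip_width: 0.0002
```

```bash
python3 -c "
from h import *
row([465.5,-268.2,95],97.1)"
```

```text
t3.62 tcp [ 464.7 -267.4   13. ] yawx 96.7 F [-0.6  0.4 -0.4] w 0.2 -> row [ -0.9   0.7 -82. ] [-0.  -0.  -0.4]
```

```bash
python3 -c "
from h import *
c=wrist('w2'); c=cam('side'); save(c,'s2.png'); np.savez('pics/s2.npz',**c)
row([465.5,-268.2,95],97.1)"
```

```text
t3.72 tcp [ 464.7 -267.4   13. ] yawx 96.7 F [-0.2  0.4  0.4] w 0.3 -> row [ -0.9   0.7 -82. ] [-0.  -0.  -0.4]
```

View pics/w2.png

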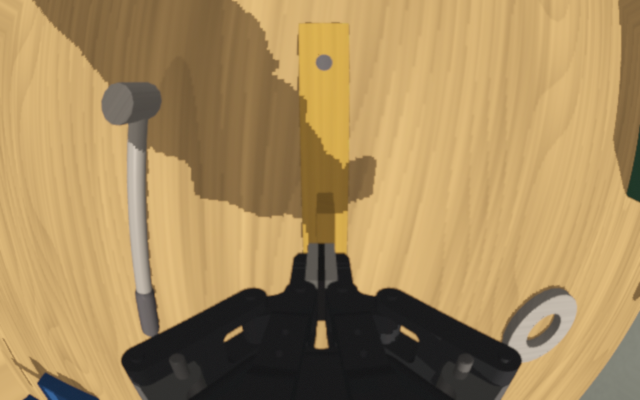

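View pics/s2.png

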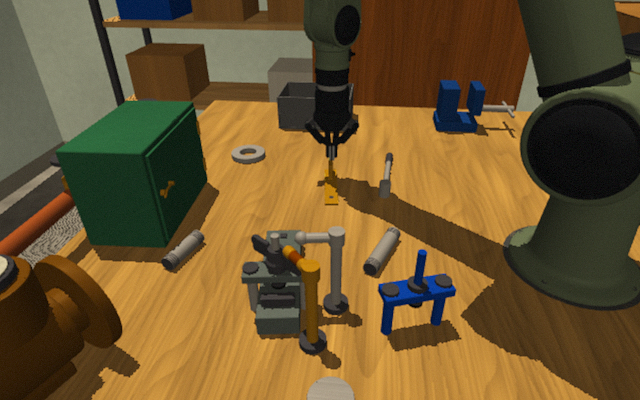

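```bash
python3 -c "
from h import *
im=load('w2.npz')['pixels'][:,:,::-1]
im=np.clip(im.astype(float)*1.8,0,255).astype(np.uint8)
cv2.imwrite('pics/w2c.png',cv2.resize(im[180:360,260:390],None,fx=3.3,fy=3.3,interpolation=cv2.INTER_CUBIC))
im=load('s2.npz')['pixels'][:,:,::-1]
im=np.clip(im.astype(float)*1.5,0,255).astype(np.uint8)
cv2.imwrite('pics/s2c.png',cv2.resize(im[100:220,290:390],None,fx=5,fy=5,interpolation=cv2.INTER_CUBIC))
c=load('w2.npz');print((wplane(c,[[298,23],[348,23]],.006)*1000).round(1))
"
```

```text
[[ 435.5 -141.9    6. ]
 [ 464.8 -138.4    6. ]]
```

View pics/w2c.png

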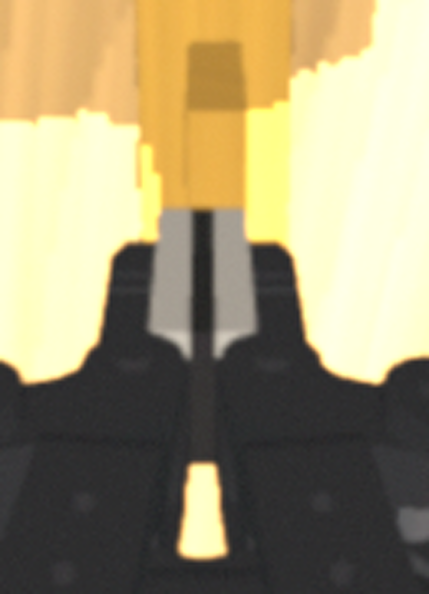

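View pics/s2c.png

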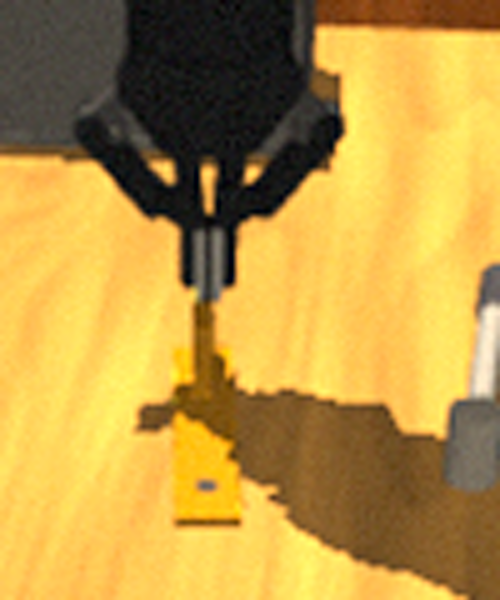

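Run:
```python
from h import *
c=load('w2.npz')
for uv in ([316,246],[327,246],[316,262],[324,220],[324,235],[324,205],[310,150]):
    o,d=wrays(c,[uv]); T=c['cam_to_world']; dep=c['range_z'][uv[1],uv[0]]
    cd=d[0]@T[:3,:3]; P=o+d[0]*dep/(-cd[2]); print(uv,dep,(P*1000).round(1), (wplane(c,[uv],.044)*1000).round(1))
s=load('s2.npz'); P=cloud(s)
for v in range(146,186,3): print(v,(P[v,329:335]*1000).round(0)[::2].tolist())
```

```text
[316, 246] 0.1498191 [ 460.  -256.    58.3] [[ 460.6 -263.4   44. ]]
[327, 246] 0.1513816 [ 465.5 -256.1   56.9] [[ 466.5 -262.7   44. ]]
[316, 262] 0.13607033 [ 460.3 -256.4   73. ] [[ 461.7 -273.3   44. ]]
[324, 220] 0.16162401 [ 463.1 -248.    43.4] [[ 463.1 -247.7   44. ]]
[324, 235] 0.16258556 [ 464.  -255.8   45. ] [[ 464.1 -256.3   44. ]]
[324, 205] 0.17158133 [ 462.7 -243.9   31.5] [[ 462.1 -239.5   44. ]]
[310, 150] 0.1888124 [ 451.3 -218.9    4.7] [[ 452.  -212.1   44. ]]
146 [[468.0, -258.0, 87.0], [463.0, -258.0, 87.0], [459.0, -257.0, 88.0]]
149 [[468.0, -256.0, 80.0], [463.0, -257.0, 80.0], [458.0, -254.0, 82.0]]
152 [[467.0, -252.0, 74.0], [463.0, -257.0, 72.0], [458.0, -255.0, 74.0]]
155 [[468.0, -255.0, 65.0], [463.0, -255.0, 65.0], [458.0, -255.0, 66.0]]
158 [[468.0, -257.0, 57.0], [463.0, -255.0, 57.0], [458.0, -256.0, 57.0]]
161 [[469.0, -269.0, 42.0], [464.0, -269.0, 43.0], [468.0, -356.0, -1.0]]
164 [[467.0, -253.0, 43.0], [463.0, -253.0, 43.0], [466.0, -340.0, -2.0]]
167 [[466.0, -244.0, 39.0], [462.0, -245.0, 39.0], [465.0, -323.0, -2.0]]
170 [[466.0, -244.0, 31.0], [462.0, -246.0, 30.0], [462.0, -296.0, 4.0]]
173 [[466.0, -242.0, 24.0], [462.0, -244.0, 23.0], [460.0, -281.0, 3.0]]
176 [[466.0, -244.0, 15.0], [462.0, -245.0, 15.0], [459.0, -267.0, 3.0]]
179 [[466.0, -243.0, 7.0], [462.0, -245.0, 7.0], [457.0, -251.0, 4.0]]
182 [[465.0, -231.0, 6.0], [460.0, -233.0, 5.0], [456.0, -233.0, 6.0]]
185 [[464.0, -220.0, 4.0], [459.0, -218.0, 5.0], [454.0, -220.0, 4.0]]
```

Both cameras put the shut fingertips at z≈55 mm, above the web, while the reported TCP is 13 mm. The fingers closed on nothing. Before trusting the TCP height I'll check this offset.

Run:
```python
from h import *
s=load('s2.npz'); P=cloud(s)
for v in range(60,164,6): print(v,(P[v,331]*1000).round(0),s['pixels'][v,331],(P[v,320]*1000).round(0),s['pixels'][v,320])
c=load('w1.npz')
T=c['cam_to_world']
for uv in ([233,262],[235,270],[225,275],[230,290],[410,262],[415,275]):
    o,d=wrays(c,[uv]); dep=c['range_z'][uv[1],uv[0]]
    cd=d[0]@T[:3,:3]; Q=o+d[0]*dep/(-cd[2]); print(uv,c['pixels'][uv[1],uv[0]],dep,(Q*1000).round(1))
```

```text
60 [ 462. -233.  289.] [52 58 42] [ 485. -236.  288.] [47 50 36]
66 [ 461. -231.  278.] [52 59 40] [ 485. -238.  275.] [45 50 35]
72 [ 461. -231.  266.] [18 17 17] [ 485. -239.  263.] [13 13 15]
78 [ 461. -232.  253.] [15 13 17] [ 485. -235.  251.] [15 13 17]
84 [ 462. -236.  239.] [16 12 14] [ 485. -239.  238.] [18 16 14]
90 [ 462. -236.  227.] [80 75 67] [ 487. -246.  222.] [24 21 23]
96 [ 461. -229.  216.] [18 21 16] [ 485. -233.  214.] [12 12 11]
102 [ 461. -233.  202.] [16 17 17] [ 485. -235.  200.] [13 17 14]
108 [ 461. -228.  190.] [14 17 14] [ 486. -236.  186.] [10  8 12]
114 [ 464. -257.  165.] [21 23 20] [ 488. -253.  166.] [13 15 12]
120 [ 463. -256.  152.] [12 12  9] [ 488. -252.  152.] [13 15 14]
126 [ 463. -256.  138.] [17 16 17] [ 488. -255.  137.] [ 9 10 11]
132 [ 494. -548.   -1.] [79 55 26] [ 526. -541.    0.] [132  93  43]
138 [ 489. -505.   -2.] [167 120  51] [ 489. -254.  108.] [17 18 16]
144 [ 464. -267.   88.] [9 5 5] [ 516. -459.   -2.] [146 105  46]
150 [ 463. -258.   77.] [35 30 27] [ 510. -415.    1.] [183 130  59]
156 [ 463. -257.   62.] [34 34 29] [ 506. -384.   -3.] [190 134  56]
162 [ 464. -261.   44.] [78 52 11] [ 502. -349.   -3.] [206 150  63]
[233, 262] [43 33 23] 0.14417277 [ 417.2 -261.6  165.8]
[235, 270] [104  80  47] 0.14682159 [ 417.9 -266.8  164.7]
[225, 275] [17 14 16] 0.13065201 [ 417.2 -260.5  179.6]
[230, 290] [17 16 16] 0.136137 [ 418.5 -270.3  177. ]
[410, 262] [19 17 16] 0.14149478 [ 501.7 -250.5  167.3]
[415, 275] [15 14 14] 0.13182859 [ 501.7 -251.4  177.7]
```

drive_tool([
  [0, 0, 2, 0, 0, 0, 0],
  [0, 0, 4, 0, 0, 0, 0],
  [0, 0, 6, 0, 0, 0, 0],
  [0, 0, 6, 0, 0, 0, 0],
])

```text
clock: 4.05
tcp_pos: [0.4647, -0.2673, 0.0068]
orientation: [-0.0, 0.665, 0.747, 0.0]
ft_force: [0.5, 0.4, -0.5]
grip_width: -0.0
```

drive_tool([
  [0, 0, 1, 0, 0, 0, 0],
  [0, 0, 2, 0, 0, 0, 0],
  [0, 0, 3, 0, 0, 0, 0],
])

```text
clock: 4.3
tcp_pos: [0.4649, -0.2675, 0.0065]
orientation: [0.0, 0.665, 0.747, 0.0]
ft_force: [-8.2, 6.4, 36.3]
grip_width: 0.0003
```

Contact with the web top (44 mm) came at a reported TCP z of 6.7 mm. So the real fingertips are 37 mm behind the reported TCP, and I'll use that offset from here on. Back off, open and go lower.

drive_tool([
  [0, 0, -6, 0, 0, 0, 1],
  [0, 0, -8, 0, 0, 0, 1],
  [0, 0, -8, 0, 0, 0, 1],
  [0, 0, -8, 0, 0, 0, 1],
  [0, 0, -8, 0, 0, 0, 1],
  [0, 0, -8, 0, 0, 0, 1],
  [0, 0, -8, 0, 0, 0, 1],
])

```text
clock: 4.88
tcp_pos: [0.4645, -0.2672, 0.0116]
orientation: [-0.0, 0.665, 0.747, -0.0]
ft_force: [0.2, 0.6, 0.2]
grip_width: 0.0831
```

```bash
python3 -c "
from h import *
c=wrist('w3')
row([465.5,-268.2,-22],97.1)
for n,uv,z in (('t',[[298,23],[348,23]],.006),): print((wplane(c,uv,z)*1000).round(1))"
```

```text
t4.93 tcp [ 464.5 -267.3   11.7] yawx 96.7 F [-0.1  0.5 -0.4] w 85.4 -> row [-1.1  0.9 33.7] [-0.  -0.  -0.4]
[[ 435.4 -142.     6. ]
 [ 464.5 -138.6    6. ]]
```

View pics/w3.png

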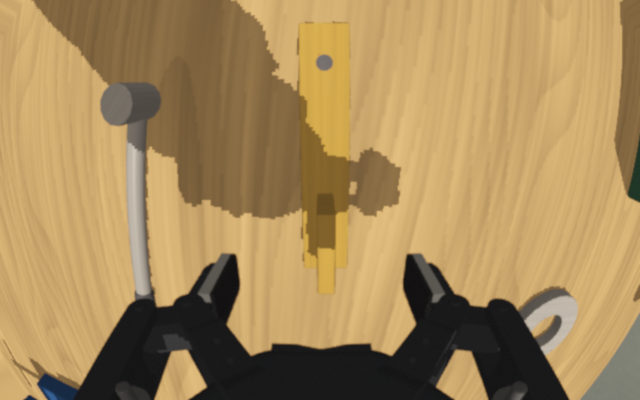

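drive_tool([
  [-1, 1, 10, 0, 0, 0, 1],
  [-1, 1, 22, 0, 0, 0, 1],
  [-1, 1, 31, 0, 0, 0, 1],
  [-1, 1, 35, 0, 0, 0, 1],
  [-1, 1, 35, 0, 0, 0, 0],
  [-1, 1, 35, 0, 0, 0, 0],
  [-1, 1, 35, 0, 0, 0, 0],
  [-1, 1, 35, 0, 0, 0, 0],
  [-1, 1, 35, 0, 0, 0, 0],
  [-1, 1, 35, 0, 0, 0, 0],
], force=60)

```text
clock: 5.77
tcp_pos: [0.4661, -0.2685, -0.0226]
orientation: [0.0, 0.665, 0.747, 0.0]
ft_force: [-0.5, -0.2, 0.8]
grip_width: 0.0123
```

drive_tool([
  [0, 0, 0, 0, 0, 0, 0],
  [0, 0, 0, 0, 0, 0, 0],
  [0, 0, 0, 0, 0, 0, 0],
])

```text
clock: 6.02
tcp_pos: [0.4664, -0.2686, -0.0224]
orientation: [0.001, 0.665, 0.747, 0.0]
ft_force: [0.3, 0.7, 5.1]
grip_width: 0.0089
```

```bash
python3 -c "
from h import *
row([525.5,-10,65],98.8)"
```

```text
t6.02 tcp [ 466.4 -268.6  -22.4] yawx 96.7 F [0.3 0.7 5.1] w 8.9 -> row [249.9  88.9 -87.5] [ 0.1  0.  -2.1]
```

drive_tool([
  [0, 0, -30, 0, 0, 0, 0],
  [20, 7, -65, 0, 0, 0, 0],
  [55, 20, -88, 0, 0, -1, 0],
  [95, 34, -88, 0, 0, -2, 0],
  [135, 48, -88, 0, 0, -2, 0],
  [172, 62, -88, 0, 0, -2, 0],
  [208, 75, -88, 0, 0, -2, 0],
  [234, 84, -88, 0, 0, -2, 0],
  [246, 88, -88, 0, 0, -2, 0],
  [250, 89, -88, 0, 0, -2, 0],
])

```text
clock: 6.85
tcp_pos: [0.5243, -0.0074, 0.0643]
orientation: [-0.001, 0.65, 0.76, -0.0]
ft_force: [-1.0, -0.9, -3.9]
grip_width: 0.0092
```

drive_tool([
  [0, 0, 0, 0, 0, 0, 0],
  [0, 0, 0, 0, 0, 0, 0],
  [0, 0, 0, 0, 0, 0, 0],
  [0, 0, 0, 0, 0, 0, 0],
])

```text
clock: 7.18
tcp_pos: [0.5248, -0.0111, 0.0649]
orientation: [-0.0, 0.652, 0.758, -0.0]
ft_force: [0.4, -0.8, -3.8]
grip_width: 0.0091
```

```bash
python3 -c "
from h import *
c=wrist('w4')
s=cam('side'); save(s,'s4.png'); np.savez('pics/s4.npz',**s)
t=cam('top'); save(t,'t4.png'); np.savez('pics/t4.npz',**t)
row([525.5,-10,65],98.8)"
```

```text
t7.33 tcp [525.  -10.6  65.1] yawx 98.6 F [-0.4  0.9 -4. ] w 9.1 -> row [0.5 0.6 0.1] [-0.   0.  -0.2]
```

View pics/w4.png

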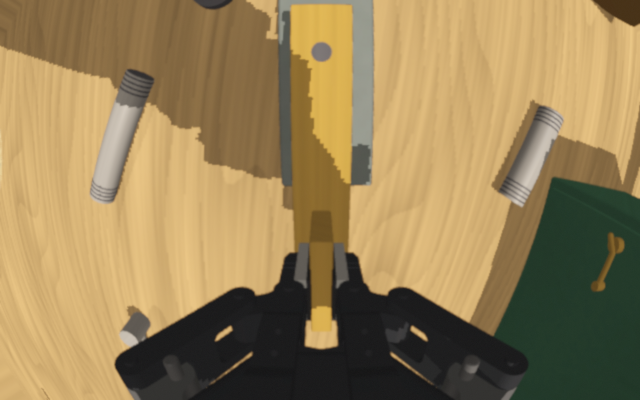

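View pics/s4.png

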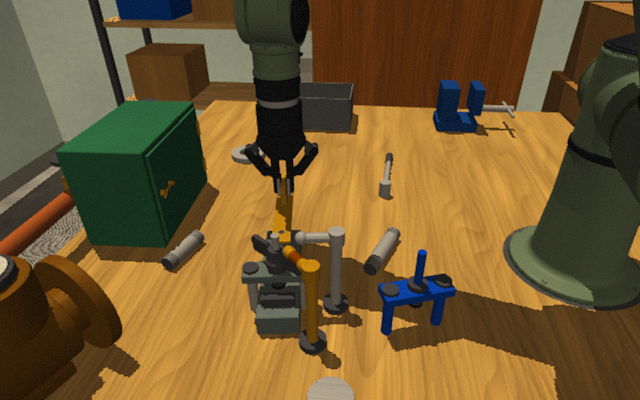

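The wrist view shows the bracket held above the bed: bed end corners at about (282,186) and (371,185), bracket tongue corners at (292,4) and (352,4). Cast these to positions.

Run:
```python
from h import *
c=load('w4.npz'); im=c['pixels'][:,:,::-1]
cv2.imwrite('pics/w4c.png',cv2.resize(im[0:200,260:400],None,fx=3,fy=3,interpolation=cv2.INTER_CUBIC))
def e(v,lo,hi,ch=None):
    g=im[v-1:v+2,lo:hi].astype(float).mean(0); d=np.abs(np.diff(g,axis=0)).sum(1); return lo+np.argmax(d)+.5, d.max().round()
for v in (30,60,100,130,160,178):
    print(v,'bedL',e(v,270,289),'bedR',e(v,360,385),'brL',e(v,286,302),'brR',e(v,340,362))
def W(u,v,z): return (wplane(c,[[u,v]],z)[0]*1000).round(1)
for v in (30,100,178):
    L=W(e(v,270,289)[0],v,.036);Rr=W(e(v,360,385)[0],v,.036); a=W(e(v,286,302)[0],v,.0935); b=W(e(v,340,362)[0],v,.0935)
    print(v,'bed',L,Rr,'w',np.hypot(*(Rr-L)[:2]).round(1),'mid',(L+Rr)/2,' br',a,b,'w',np.hypot(*(b-a)[:2]).round(1),'mid',(a+b)/2)
print('end',W(282,185.5,.036),W(371,185,.036)); print('tongue',W(292,4,.0935),W(352,4,.0935))
```

```text
30 bedL (np.float64(275.5), np.float64(95.0)) bedR (np.float64(373.5), np.float64(54.0)) brL (np.float64(289.5), np.float64(88.0)) brR (np.float64(351.5), np.float64(64.0))
60 bedL (np.float64(278.5), np.float64(32.0)) bedR (np.float64(373.5), np.float64(57.0)) brL (np.float64(290.5), np.float64(46.0)) brR (np.float64(351.5), np.float64(64.0))
100 bedL (np.float64(278.5), np.float64(34.0)) bedR (np.float64(373.5), np.float64(55.0)) brL (np.float64(290.5), np.float64(50.0)) brR (np.float64(351.5), np.float64(76.0))
130 bedL (np.float64(279.5), np.float64(37.0)) bedR (np.float64(373.5), np.float64(46.0)) brL (np.float64(290.5), np.float64(42.0)) brR (np.float64(351.5), np.float64(55.0))
160 bedL (np.float64(280.5), np.float64(28.0)) bedR (np.float64(368.5), np.float64(85.0)) brL (np.float64(291.5), np.float64(39.0)) brR (np.float64(351.5), np.float64(81.0))
178 bedL (np.float64(281.5), np.float64(81.0)) bedR (np.float64(369.5), np.float64(65.0)) brL (np.float64(291.5), np.float64(47.0)) brR (np.float64(350.5), np.float64(97.0))
30 bed [475. 112.  36.] [539.2 121.8  36. ] w 64.9 mid [507.1 116.9  36. ]  br [491.9 101.   93.5] [521.3 105.4  93.5] w 29.7 mid [506.6 103.2  93.5]
100 bed [483.9  64.4  36. ] [546.7  74.   36. ] w 63.5 mid [515.3  69.2  36. ]  br [497.4  66.6  93.5] [526.5  70.9  93.5] w 29.4 mid [511.95  68.75  93.5 ]
178 bed [492.6  10.9  36. ] [553.7  20.1  36. ] w 61.8 mid [523.15  15.5   36.  ]  br [503.   27.8  93.5] [532.6  32.2  93.5] w 29.9 mid [517.8  30.   93.5]
end [493.6   5.5  36. ] [555.7  15.2  36. ]
tongue [491.  114.7  93.5] [519.6 119.   93.5]
```

View pics/w4c.png

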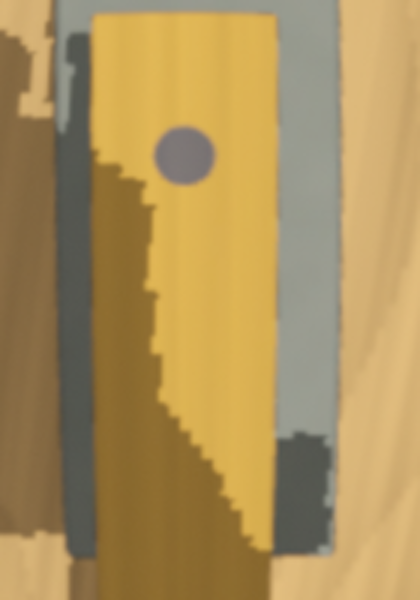

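drive_tool([
  [0, 1, 12, 0, 0, -0.3, 0],
  [0, 2, 28, 0, 0, -0.3, 0],
  [0, 2, 40, 0, 0, -0.3, 0],
  [0, 2, 46, 0, 0, -0.3, 0],
  [0, 2, 48, 0, 0, -0.3, 0],
  [0, 2, 48, 0, 0, -0.3, 0],
  [0, 2, 48, 0, 0, -0.3, 0],
])

```text
clock: 7.92
tcp_pos: [0.5275, -0.0095, 0.0175]
orientation: [0.0, 0.65, 0.76, 0.0]
ft_force: [0.1, -0.4, -3.5]
grip_width: 0.0091
```

drive_tool([
  [0, 0, 1, 0, 0, 0, 0],
  [0, 0, 2, 0, 0, 0, 0],
  [0, 0, 3, 0, 0, 0, 0],
  [0, 0, 3, 0, 0, 0, 0],
])

```text
clock: 8.25
tcp_pos: [0.5271, -0.0093, 0.0141]
orientation: [0.0, 0.649, 0.76, 0.0]
ft_force: [-0.3, 0.0, -3.9]
grip_width: 0.0089
```

```bash
python3 -c "
from h import *
row([525.5,-10,13],98.9)"
```

```text
t8.25 tcp [527.1  -9.3  14.1] yawx 99.0 F [-0.3  0.  -3.9] w 8.9 -> row [-0.4 -1.7  1.1] [0.  0.  0.1]
```

drive_tool([
  [8, 0, 0, 0, 0, 0, 0],
  [20, 0, 0, 0, 0, 0, 0],
  [34, 0, 0, 0, 0, 0, 0],
  [46, 0, 0, 0, 0, 0, 0],
  [56, 0, 0, 0, 0, 0, 0],
  [62, 0, 0, 0, 0, 0, 0],
  [64, 0, 0, 0, 0, 0, 0],
  [64, 0, 0, 0, 0, 0, 0],
  [64, 0, 0, 0, 0, 0, 0],
])

```text
clock: 9.0
tcp_pos: [0.5172, 0.0538, 0.0141]
orientation: [0.0, 0.649, 0.76, -0.0]
ft_force: [0.2, 0.5, -3.2]
grip_width: 0.0091
```

```bash
python3 -c "
from h import *
row([525.5,-10,13],98.9)
c=wrist('w5')
s=cam('side'); save(s,'s5.png'); np.savez('pics/s5.npz',**s)
im=s['pixels'][:,:,::-1]; im=np.clip(im*1.5,0,255).astype(np.uint8)
cv2.imwrite('pics/s5c.png',cv2.resize(im[215:360,220:370],None,fx=4,fy=4,interpolation=cv2.INTER_CUBIC))
"
```

```text
t9.00 tcp [517.2  53.8  14.1] yawx 99.0 F [ 0.2  0.5 -3.2] w 9.1 -> row [-64.3  -1.7   1.1] [0.  0.  0.1]
```

View pics/s5c.png

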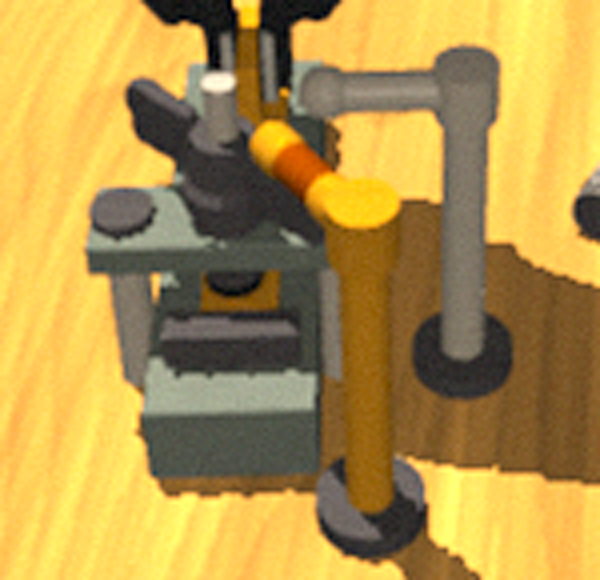

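View pics/w5.png

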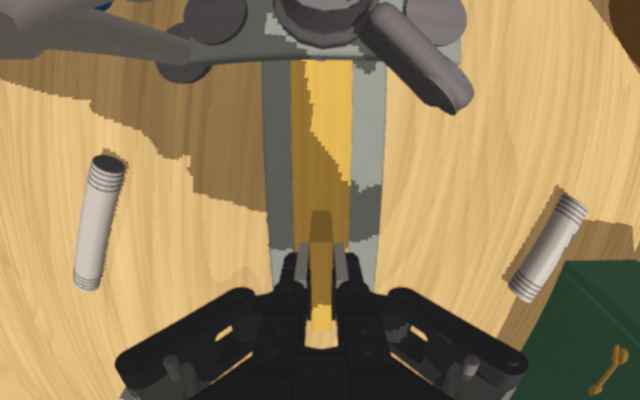

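The side crop shows the plate passing under the bridge and foot (foot at about (232,280)), with the stop ahead of it. Both views show it centred. Next I'll creep forward until the force rises.

drive_tool([
  [2, 0, 0, 0, 0, 0, 0],
  [4, 0, 0, 0, 0, 0, 0],
  [6, 0, 0, 0, 0, 0, 0],
  [7, 0, 0, 0, 0, 0, 0],
])

```text
clock: 9.43
tcp_pos: [0.5164, 0.0592, 0.0143]
orientation: [0.002, 0.65, 0.76, -0.001]
ft_force: [-0.2, -7.6, -1.1]
grip_width: 0.0094
```

drive_tool([
  [1, 0, 0, 0, 0, 0, 0],
  [2, 0, 0, 0, 0, 0, 0],
  [2, 0, 0, 0, 0, 0, 0],
])

```text
clock: 9.68
tcp_pos: [0.5166, 0.0592, 0.0147]
orientation: [0.003, 0.65, 0.76, -0.003]
ft_force: [-0.0, -11.6, 1.4]
grip_width: 0.009
```

drive_tool([
  [-1, 0, 1, 0, 0, 0, 0],
  [-2, 0, 2, 0, 0, 0, 0],
  [-2, 0, 2, 0, 0, 0, 0],
])

```text
clock: 9.93
tcp_pos: [0.5167, 0.0592, 0.0136]
orientation: [0.002, 0.65, 0.76, -0.001]
ft_force: [-2.0, -5.8, 9.3]
grip_width: 0.0088
```

```bash
python3 -c "
from h import *
row([516.4,59.2,80],98.9)"
```

```text
t9.93 tcp [516.7  59.2  13.6] yawx 98.9 F [-2.  -5.8  9.3] w 8.8 -> row [ -0.1  -0.2 -66.4] [0.1 0.2 0. ]
```

drive_tool([
  [0, 0, 0, 0, 0, 0, 0.6],
  [0, 0, 0, 0, 0, 0, 0.6],
  [0, 0, 0, 0, 0, 0, 0.6],
  [0, 0, 0, 0, 0, 0, 0.6],
  [0, 0, -20, 0, 0, 0, 0.6],
  [0, 0, -50, 0, 0, 0, 0.6],
  [-10, 0, -90, 0, 0, 0, 0.6],
  [-20, 0, -110, 0, 0, 0, 0.6],
  [-20, 0, -110, 0, 0, 0, 0.6],
  [-20, 0, -110, 0, 0, 0, 0.6],
])

```text
clock: 10.77
tcp_pos: [0.5203, 0.0409, 0.1232]
orientation: [0.001, 0.65, 0.76, 0.001]
ft_force: [-0.1, 0.7, -1.0]
grip_width: 0.0516
```

```bash
python3 -c "
from h import *
row([516.4,59.2,120],98.9)
c=wrist('w6')
t=cam('top'); save(t,'t6.png'); np.savez('pics/t6.npz',**t)
s=cam('side'); save(s,'s6.png'); np.savez('pics/s6.npz',**s)
im=s['pixels'][:,:,::-1]; im=np.clip(im*1.5,0,255).astype(np.uint8)
cv2.imwrite('pics/s6c.png',cv2.resize(im[215:360,220:370],None,fx=4,fy=4,interpolation=cv2.INTER_CUBIC))
"
```

```text
t10.77 tcp [520.3  40.9 123.2] yawx 99.0 F [-0.1  0.7 -1. ] w 51.6 -> row [18.6 -1.   3.2] [0.2 0.  0.1]
```

View pics/s6c.png

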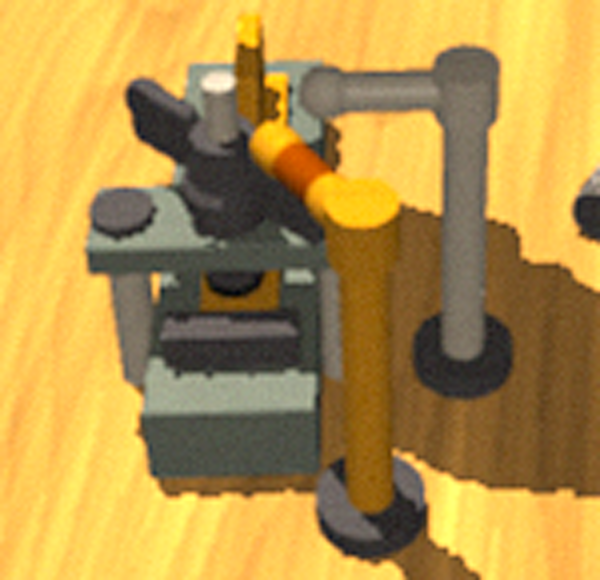

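View pics/w6.png

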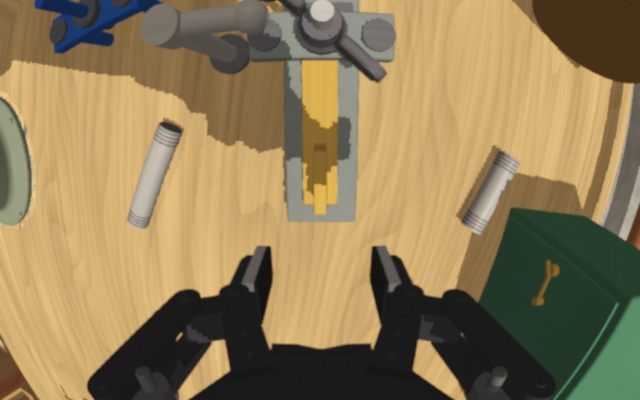

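The bracket lies straight and centred on the bed in the wrist view, with web end at (320,213), stem top at (321,11) and the free wing tip at (382,75). Next I'll check the placing and measure the nut.

Run:
```python
from h import *
c=load('w6.npz')
O=np.array([499,168.4]); a=np.radians(8.9); M=np.array([[np.cos(a),np.sin(a)],[-np.sin(a),np.cos(a)]])
B=lambda P: (M@(P[:2]*1000-O)).round(1)
def W(u,v,z): return wplane(c,[[u,v]],z)[0]
print('web end',B(W(320,213.5,.080)),'plate end',B(W(302,204,.042)),B(W(337,204,.042)),'plate at bridge',B(W(302,60,.042)),B(W(338,60,.042)))
print('bed end',B(W(288,221,.036)),B(W(355,220,.036)), 'posts caps',B(W(265,34,.085)),B(W(378,34,.085)),'wingtip',B(W(382,74,.12)), 'stem',[B(W(321,11,z)) for z in (.135,.145)])
t=load('t6.npz'); print('wing top cam', [B(onplane(t,[[u,v]],.122)[0]) for u,v in ((243.2,149.8),(217.5,184.5))], 'stem',B(onplane(t,[[227.3,165.2]],.145)[0]))
P=cloud(t); 
m=(abs(P[...,2]-.115)<.01)&(np.hypot(P[...,0]-.499,P[...,1]-.168)<.055)
v,u=np.nonzero(m); Q=np.array([B(p) for p in P[m]]); print(len(Q)); 
r=np.hypot(*Q.T); 
for q,rr in zip(Q,r):
    if rr>22: print(q,np.degrees(np.arctan2(q[1],q[0])).round(0),end=' ')
```

```text
web end [  -0.2 -134.9] plate end [ -16.4 -140.6] [  15.  -140.6] plate at bridge [-15.  -15.2] [ 14.6 -15.2]
bed end [ -30.3 -159.7] [  32.6 -158.7] posts caps [-38.3  -0.6] [40.1 -0.5] wingtip [ 36.1 -32.4] stem [array([0.4, 1. ]), array([ 0.4, -1.9])]
wing top cam [array([ 32.4, -35.5]), array([-35.6,  27.8])] stem [-1.7 -1.6]
0Traceback (most recent call last):
  File "<stdin>", line 12, in <module>
TypeError: hypot() takes from 2 to 3 positional arguments but 0 were given
```

```bash
cat >> h.py <<'E'
O=np.array([499,168.4]); A0=8.9; a=np.radians(A0); MB=np.array([[np.cos(a),np.sin(a)],[-np.sin(a),np.cos(a)]])
def pushpose(th,t,r=40,flip=180):
    k=np.radians(th); p=r*np.array([np.cos(k),np.sin(k)])+t*np.array([-np.sin(k),np.cos(k)])
    return O+MB.T@p, th+flip+A0
def prow(th,t,z,r=40,flip=180):
    w,y=pushpose(th,t,r,flip); y=(y+180)%360-180; row([w[0],w[1],z],y)
def where(flip=180):
    """pusher in bed/wing frame assuming tool aligned to wing"""
    o,r=pose(); m=r.as_matrix(); th=np.degrees(np.arctan2(m[1,0],m[0,0]))-A0-flip
    b=MB@(o['tcp_pos'][:2]*1000-O); k=np.radians(th); rad=np.array([np.cos(k),np.sin(k)]); tan=np.array([-rad[1],rad[0]])
    f=MB@o['ft_force'][:2]; tq=o['ft_torque']
    print('t%.2f th %.1f r %.1f t %.1f z %.1f | Ft %.1f Fr %.1f Fz %.1f tqz %.2f'%(o['clock'],(th+180)%360-180,b@rad,b@tan,o['tcp_pos'][2]*1000,f@tan,f@rad,o['ft_force'][2],tq[2]),'q',np.degrees(o['q']).round(0))
E
python3 -c "
from h import *
prow(-42,27,130)
where()"
```

```text
t10.92 tcp [517.7  41.5 120.6] yawx 99.0 F [ 0.7 -0.   1.2] w 51.4 -> row [121.5  49.2  -9.5] [ -0.1  -0.1 -47.9]
t10.92 th -89.9 r 128.3 t -1.4 z 120.6 | Ft 0.7 Fr 0.1 Fz 1.2 tqz -0.05 q [ -4.  19. -22.  49.   0.  77.]
```

drive_tool([
  [10, 4, -12, 0, 0, -6, 0],
  [35, 14, -12, 0, 0, -13, 0],
  [65, 26, -12, 0, 0, -20, 0],
  [90, 36, -12, 0, 0, -27, 0],
  [108, 44, -12, 0, 0, -34, 0],
  [118, 48, -12, 0, 0, -41, 0],
  [121, 49, -12, 0, 0, -48, 0],
  [121, 49, -12, 0, 0, -48, 0],
  [121, 49, -12, 0, 0, -48, 0],
], force=60)

```text
clock: 11.67
tcp_pos: [0.5473, 0.1685, 0.1325]
orientation: [-0.001, 0.285, 0.959, -0.001]
ft_force: [0.5, -0.3, -0.3]
grip_width: -0.0002
```

```bash
python3 -c "
from h import *
where(); c=wrist('w7'); prow(-42,27,67)
"
```

```text
t11.67 th -42.0 r 40.4 t 26.5 z 132.5 | Ft 0.0 Fr 0.5 Fz -0.3 tqz -0.00 q [ 10.  24. -13.  54.  -0.  43.]
t11.72 tcp [547.5 168.1 132.8] yawx 146.8 F [ 0.1  0.3 -0.7] w 0.1 -> row [ 0.7  0.8 65.8] [-0.1 -0.1 -0.1]
```

View pics/w7.png

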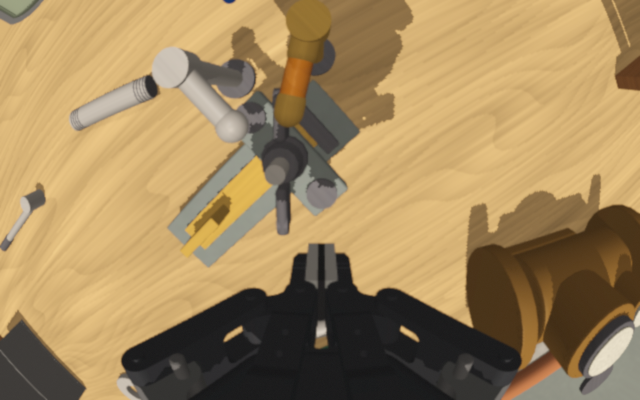

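The wing at (283,185–235) runs parallel to the tool and the shut fingers (320,243) are on its ccw side. The gauge tube is at (295,90) and the pipe at (205,95), both well clear. Before descending I'll check the knuckle heights.

Run:
```python
from h import *
c=load('w7.npz'); T=c['cam_to_world']
o,r=pose(); t=o['tcp_pos']*1000
for uv in ([313,248],[305,262],[300,258],[292,285],[270,290],[250,292],[200,310],[140,350],[130,362],[380,290],[500,352]):
    oo,d=wrays(c,[uv]); dep=c['range_z'][uv[1],uv[0]]; cd=d[0]@T[:3,:3]; P=(oo+d[0]*dep/(-cd[2]))*1000
    print(uv,c['pixels'][uv[1],uv[0]],'tool xyz rel tip(-37):',(r.inv().apply(P-t)+[0,0,37]).round(0))
for n,uv,z in (('wing tip',[283,234],.122),('stem',[279,172],.145),('gaugeend',[290,112],.14),('pipe end',[231,126],.138)):
    print(n,(MB@(wplane(c,[uv],z)[0][:2]*1000-O)).round(1))
```

```text
[313, 248] [98 94 88] tool xyz rel tip(-37): [12. -4. -9.]
[305, 262] [41 40 39] tool xyz rel tip(-37): [  8.  -7. -16.]
[300, 258] [28 27 28] tool xyz rel tip(-37): [  8. -10. -12.]
[292, 285] [29 27 28] tool xyz rel tip(-37): [ 13. -11. -42.]
[270, 290] [207 171 112] tool xyz rel tip(-37): [-141.  -63.  169.]
[250, 292] [28 29 29] tool xyz rel tip(-37): [ 15. -26. -51.]
[200, 310] [203 167 110] tool xyz rel tip(-37): [-182. -164.  170.]
[140, 350] [29 28 28] tool xyz rel tip(-37): [ 15. -55. -86.]
[130, 362] [28 27 28] tool xyz rel tip(-37): [ 14. -56. -91.]
[380, 290] [97 77 53] tool xyz rel tip(-37): [ 13.  23. -46.]
[500, 352] [28 29 28] tool xyz rel tip(-37): [ 15.  54. -87.]
wing tip [ 35.8 -31.7]
stem [1.2 2.8]
gaugeend [-19.1  29.7]
pipe end [-37.2  -0.8]
```

drive_tool([
  [0, 1, 12, 0, 0, 0, 0],
  [0, 1, 30, 0, 0, 0, 0],
  [0, 1, 48, 0, 0, 0, 0],
  [0, 1, 60, 0, 0, 0, 0],
  [0, 1, 66, 0, 0, 0, 0],
  [0, 1, 66, 0, 0, 0, 0],
  [0, 1, 66, 0, 0, 0, 0],
])

```text
clock: 12.3
tcp_pos: [0.549, 0.1687, 0.0681]
orientation: [-0.0, 0.285, 0.959, -0.0]
ft_force: [-0.1, 0.3, 0.6]
grip_width: -0.0
```

```bash
python3 -c "
from h import *
where()
# table: tool-frame rows for arc
def tab(th0,t0,ths,ts,r=40):
    w0,y0=pushpose(th0,t0,r); k=np.radians(y0); ex=np.array([np.cos(k),np.sin(k)]); ey=np.array([np.sin(k),-np.cos(k)])
    for th,t in zip(ths,ts):
        w,y=pushpose(th,t,r); d=w-w0; print('[%.1f, %.1f, 0, 0, 0, %.1f, 0]'%(d@ex,d@ey,y0-y))
tab(-42,26,[-42]*5+[-44,-46.5,-49,-52,-55],[23,20,17,14,12,12,12,12,12,12])
print()
tab(-55,12,[-58-3*i for i in range(10)],[12]*10)
"
```

```text
t12.30 th -42.0 r 41.7 t 27.5 z 68.1 | Ft 0.2 Fr -0.2 Fz 0.6 tqz -0.02 q [ 10.  28. -17.  45.  -0.  43.]
[0.0, -3.0, 0, 0, 0, 0.0, 0]
[0.0, -6.0, 0, 0, 0, 0.0, 0]
[0.0, -9.0, 0, 0, 0, 0.0, 0]
[0.0, -12.0, 0, 0, 0, 0.0, 0]
[0.0, -14.0, 0, 0, 0, 0.0, 0]
[-0.4, -15.4, 0, 0, 0, 2.0, 0]
[-0.8, -17.2, 0, 0, 0, 4.5, 0]
[-1.2, -19.0, 0, 0, 0, 7.0, 0]
[-1.5, -21.1, 0, 0, 0, 10.0, 0]
[-1.7, -23.3, 0, 0, 0, 13.0, 0]

[-0.6, -2.1, 0, 0, 0, 3.0, 0]
[-1.0, -4.2, 0, 0, 0, 6.0, 0]
[-1.4, -6.4, 0, 0, 0, 9.0, 0]
[-1.6, -8.6, 0, 0, 0, 12.0, 0]
[-1.7, -10.8, 0, 0, 0, 15.0, 0]
[-1.8, -12.9, 0, 0, 0, 18.0, 0]
[-1.6, -15.1, 0, 0, 0, 21.0, 0]
[-1.4, -17.3, 0, 0, 0, 24.0, 0]
[-1.1, -19.5, 0, 0, 0, 27.0, 0]
[-0.6, -21.6, 0, 0, 0, 30.0, 0]
```

drive_tool([
  [1, -4, 0, 0, 0, 0, 0],
  [1.5, -8, 0, 0, 0, 0, 0],
  [1.5, -10, 0, 0, 0, 0, 0],
  [1.5, -12, 0, 0, 0, 0, 0],
  [1.5, -13, 0, 0, 0, 0, 0],
])

```text
clock: 12.72
tcp_pos: [0.5422, 0.161, 0.0689]
orientation: [0.001, 0.284, 0.959, 0.003]
ft_force: [3.4, 7.8, -3.0]
grip_width: -0.0001
```

```bash
python3 -c "
from h import *
where()"
```

```text
t12.72 th -41.9 r 40.3 t 17.3 z 68.9 | Ft 8.4 Fr -1.4 Fz -3.0 tqz 0.00 q [  9.  27. -19.  44.   0.  42.]
```

```bash
cat >> h.py <<'E'
def tab(th0,t0,ths,r=40,ts=None,flip=180):
    w0,y0=pushpose(th0,t0,r,flip); k=np.radians(y0); ex=np.array([np.cos(k),np.sin(k)]); ey=np.array([np.sin(k),-np.cos(k)])
    out=[]
    for i,th in enumerate(ths):
        w,y=pushpose(th,ts[i] if ts else t0,r,flip); d=w-w0; out.append('[%.1f, %.1f, 0, 0, 0, %.1f, 0]'%(d@ex,d@ey,y0-y))
    print(', '.join(out))
E
python3 -c "
from h import *
tab(-42,14.5,[-42-3*(i+1) for i in range(10)])"
```

```text
[-0.7, -2.1, 0, 0, 0, 3.0, 0], [-1.3, -4.3, 0, 0, 0, 6.0, 0], [-1.8, -6.4, 0, 0, 0, 9.0, 0], [-2.1, -8.6, 0, 0, 0, 12.0, 0], [-2.4, -10.8, 0, 0, 0, 15.0, 0], [-2.5, -13.1, 0, 0, 0, 18.0, 0], [-2.5, -15.3, 0, 0, 0, 21.0, 0], [-2.4, -17.5, 0, 0, 0, 24.0, 0], [-2.2, -19.7, 0, 0, 0, 27.0, 0], [-1.9, -21.9, 0, 0, 0, 30.0, 0]
```

drive_tool([
  [-0.7, -2.1, 0, 0, 0, 3, 0],
  [-1.3, -4.3, 0, 0, 0, 6, 0],
  [-1.8, -6.4, 0, 0, 0, 9, 0],
  [-2.1, -8.6, 0, 0, 0, 12, 0],
  [-2.4, -10.8, 0, 0, 0, 15, 0],
  [-2.5, -13.1, 0, 0, 0, 18, 0],
  [-2.5, -15.3, 0, 0, 0, 21, 0],
  [-2.4, -17.5, 0, 0, 0, 24, 0],
  [-2.2, -19.7, 0, 0, 0, 27, 0],
  [-1.9, -21.9, 0, 0, 0, 30, 0],
])

```text
clock: 13.55
tcp_pos: [0.5338, 0.1412, 0.069]
orientation: [0.002, 0.523, 0.852, 0.003]
ft_force: [7.3, 5.3, -5.0]
grip_width: 0.0001
```

```bash
python3 -c "
from h import *
where(); wrist('w8'); where()"
```

```text
t13.55 th -72.0 r 40.0 t 18.7 z 69.0 | Ft 8.9 Fr -1.4 Fz -5.0 tqz -0.08 q [  7.  25. -21.  43.   0.  70.]
t13.60 th -72.1 r 40.0 t 18.4 z 69.0 | Ft 7.9 Fr -0.9 Fz -3.9 tqz -0.03 q [  7.  25. -21.  43.   0.  70.]
```

View pics/w8.png

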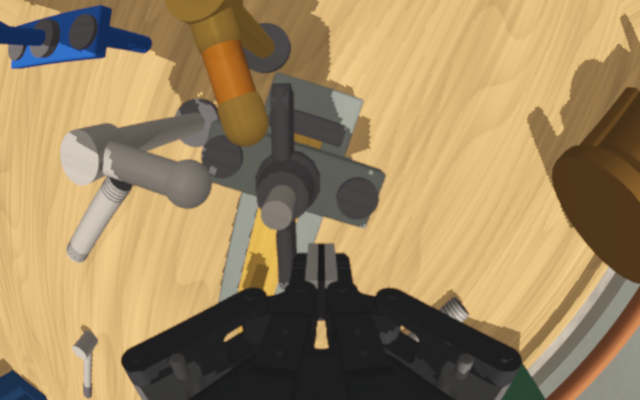

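The wrist view shows the wing at (287,220–290) against the left finger and still parallel to it, with gauge and pipe clear. Free running reads Ft ≈ 8–8.9 N. Continue.

drive_tool([
  [-0.7, -2.1, 0, 0, 0, 3, 0],
  [-1.3, -4.3, 0, 0, 0, 6, 0],
  [-1.8, -6.4, 0, 0, 0, 9, 0],
  [-2.1, -8.6, 0, 0, 0, 12, 0],
  [-2.4, -10.8, 0, 0, 0, 15, 0],
])

```text
clock: 14.02
tcp_pos: [0.5258, 0.1335, 0.0691]
orientation: [0.002, 0.63, 0.776, 0.003]
ft_force: [7.6, 3.4, -5.8]
grip_width: -0.0002
```

```bash
python3 -c "
from h import *
where()"
```

```text
t14.02 th -87.0 r 39.6 t 19.0 z 69.1 | Ft 8.1 Fr -1.8 Fz -5.8 tqz -0.05 q [  6.  24. -23.  43.   0.  85.]
```

drive_tool([
  [-0.7, -2.1, 0, 0, 0, 3, 0],
  [-1.3, -4.3, 0, 0, 0, 6, 0],
  [-1.8, -6.4, 0, 0, 0, 9, 0],
  [-2.1, -8.6, 0, 0, 0, 12, 0],
  [-2.4, -10.8, 0, 0, 0, 15, 0],
])

```text
clock: 14.43
tcp_pos: [0.5161, 0.1282, 0.0692]
orientation: [0.002, 0.726, 0.687, 0.003]
ft_force: [8.5, 1.7, -4.5]
grip_width: -0.0004
```

```bash
python3 -c "
from h import *
where()"
```

```text
t14.43 th -102.1 r 39.2 t 19.3 z 69.2 | Ft 8.4 Fr -2.2 Fz -4.5 tqz -0.04 q [  6.  23. -24.  42.  -0.  99.]
```

drive_tool([
  [0, 0, 0, 0, 0, 0, 0],
  [0, 0, 0, 0, 0, 0, 0],
])

```text
clock: 14.6
tcp_pos: [0.5157, 0.1281, 0.0692]
orientation: [0.002, 0.726, 0.688, 0.003]
ft_force: [6.6, 0.9, -4.0]
grip_width: 0.0003
```

```bash
python3 -c "
from h import *
where()"
```

```text
t14.60 th -101.9 r 39.4 t 18.8 z 69.2 | Ft 6.6 Fr -1.2 Fz -4.0 tqz -0.03 q [  6.  23. -24.  42.  -0.  99.]
```

drive_tool([
  [-0.7, -2.1, 0, 0, 0, 3, 0],
  [-1.3, -4.3, 0, 0, 0, 6, 0],
  [-1.8, -6.4, 0, 0, 0, 9, 0],
])

```text
clock: 14.85
tcp_pos: [0.5098, 0.1262, 0.0693]
orientation: [0.003, 0.778, 0.628, 0.003]
ft_force: [9.5, -0.1, -4.6]
grip_width: -0.0001
```

```bash
python3 -c "
from h import *
where()"
```

```text
t14.85 th -111.1 r 39.0 t 19.5 z 69.3 | Ft 9.3 Fr -1.9 Fz -4.6 tqz -0.03 q [  6.  23. -25.  42.  -0. 108.]
```

drive_tool([
  [-0.7, -2.1, 0, 0, 0, 3, 0],
  [-1.3, -4.3, 0, 0, 0, 6, 0],
])

```text
clock: 15.02
tcp_pos: [0.5054, 0.1255, 0.0693]
orientation: [0.003, 0.81, 0.586, 0.003]
ft_force: [8.1, -1.4, -5.2]
grip_width: 0.0002
```

```bash
python3 -c "
from h import *
where()"
```

```text
t15.02 th -117.1 r 38.8 t 19.5 z 69.3 | Ft 8.1 Fr -1.2 Fz -5.2 tqz -0.06 q [  6.  22. -26.  41.  -0. 114.]
```

drive_tool([
  [-0.7, -2.1, 0, 0, 0, 3, 0],
  [-1.3, -4.3, 0, 0, 0, 6, 0],
])

```text
clock: 15.18
tcp_pos: [0.5009, 0.1253, 0.0693]
orientation: [0.003, 0.84, 0.543, 0.003]
ft_force: [7.9, -1.7, -5.2]
grip_width: 0.0
```

```bash
python3 -c "
from h import *
where(); wrist('w9');where()"
```

```text
t15.18 th -123.1 r 38.6 t 19.4 z 69.3 | Ft 7.9 Fr -1.7 Fz -5.2 tqz -0.07 q [  6.  22. -27.  41.  -0. 120.]
t15.23 th -123.2 r 38.6 t 18.9 z 69.3 | Ft 8.0 Fr -1.9 Fz -3.8 tqz -0.09 q [  6.  22. -27.  41.  -0. 120.]
```

View pics/w9.png

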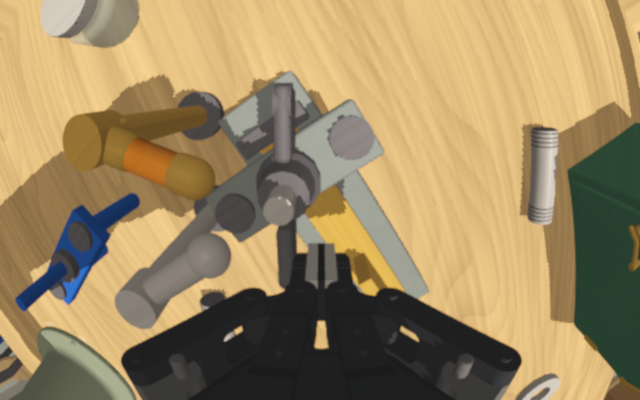

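drive_tool([
  [-0.7, -2.1, 0, 0, 0, 3, 0],
  [-1.3, -4.3, 0, 0, 0, 6, 0],
])

```text
clock: 15.4
tcp_pos: [0.4965, 0.1255, 0.0694]
orientation: [0.003, 0.867, 0.498, 0.003]
ft_force: [8.4, -3.3, -3.7]
grip_width: -0.0001
```

```bash
python3 -c "
from h import *
where()"
```

```text
t15.40 th -129.1 r 38.3 t 19.4 z 69.4 | Ft 8.9 Fr -1.4 Fz -3.7 tqz -0.03 q [  6.  21. -27.  41.  -0. 126.]
```

drive_tool([
  [-0.7, -2.1, 0, 0, 0, 3, 0],
  [-1.3, -4.3, 0, 0, 0, 6, 0],
])

```text
clock: 15.57
tcp_pos: [0.492, 0.1263, 0.0693]
orientation: [0.003, 0.892, 0.452, 0.003]
ft_force: [8.4, -3.6, -3.7]
grip_width: 0.0002
```

```bash
python3 -c "
from h import *
where()"
```

```text
t15.57 th -135.1 r 38.1 t 19.2 z 69.3 | Ft 8.9 Fr -2.1 Fz -3.7 tqz -0.07 q [  6.  21. -28.  41.  -0. 132.]
```

drive_tool([
  [-0.7, -2.1, 0, 0, 0, 3, 0],
  [-1.3, -4.3, 0, 0, 0, 6, 0],
])

```text
clock: 15.73
tcp_pos: [0.4876, 0.1275, 0.0693]
orientation: [0.003, 0.914, 0.405, 0.003]
ft_force: [7.3, -4.5, -3.4]
grip_width: -0.0001
```

```bash
python3 -c "
from h import *
where()"
```

```text
t15.73 th -141.1 r 37.9 t 19.1 z 69.3 | Ft 8.4 Fr -1.5 Fz -3.4 tqz -0.04 q [  6.  21. -28.  40.  -0. 139.]
```

Still free after about 99° of turn. I'll back off, lift, and switch to the other wing (now at ~39°), well short of the pipe.

drive_tool([
  [0, 4, 0, 0, 0, 0, 0],
  [0, 8, 0, 0, 0, 0, 0],
  [0, 9, -10, 0, 0, 0, 0],
  [0, 9, -35, 0, 0, 0, 0],
  [0, 9, -60, 0, 0, -5, 0],
  [0, 9, -66, 0, 0, -12, 0],
  [0, 9, -66, 0, 0, -19, 0],
  [0, 9, -66, 0, 0, -26, 0],
  [0, 9, -66, 0, 0, -33, 0],
  [0, 9, -66, 0, 0, -40, 0],
])

```text
clock: 16.57
tcp_pos: [0.4898, 0.1232, 0.1349]
orientation: [-0.0, 0.717, 0.697, 0.0]
ft_force: [0.1, 0.2, 0.5]
grip_width: -0.0001
```

drive_tool([
  [0, 0, 0, 0, 0, -7, 0],
  [0, 0, 0, 0, 0, -14, 0],
  [0, 0, 0, 0, 0, -21, 0],
  [0, 0, 0, 0, 0, -28, 0],
  [0, 0, 0, 0, 0, -35, 0],
  [0, 0, 0, 0, 0, -42, 0],
  [0, 0, 0, 0, 0, -49, 0],
  [0, 0, 0, 0, 0, -56, 0],
  [0, 0, 0, 0, 0, -63, 0],
  [0, 0, 0, 0, 0, -70, 0],
])

```text
clock: 17.4
tcp_pos: [0.4897, 0.1232, 0.1347]
orientation: [-0.0, 0.188, 0.982, 0.0]
ft_force: [-1.0, 0.1, -0.7]
grip_width: -0.0001
```

```bash
python3 -c "
from h import *
prow(39,27,134)"
```

```text
t17.40 tcp [489.7 123.2 134.7] yawx 158.4 F [-1.   0.1 -0.7] w -0.1 -> row [19.3 92.3  0.7] [  0.   -0.  -69.5]
```

drive_tool([
  [2, 8, 0, 0, 0, -7, 0],
  [5, 22, 0, 0, 0, -14, 0],
  [9, 40, 0, 0, 0, -21, 0],
  [12, 58, 0, 0, 0, -28, 0],
  [15, 72, 0, 0, 0, -35, 0],
  [17, 82, 0, 0, 0, -42, 0],
  [19, 89, 0, 0, 0, -49, 0],
  [19, 92, 0, 0, 0, -56, 0],
  [19, 92, 0, 0, 0, -63, 0],
  [19, 92, 0, 0, 0, -69.5, 0],
])

```text
clock: 18.23
tcp_pos: [0.5065, 0.2159, 0.1347]
orientation: [-0.0, -0.406, 0.914, 0.0]
ft_force: [-0.8, 0.3, -0.2]
grip_width: 0.0001
```

drive_tool([
  [0, 0, 0, 0, 0, 0, 0],
  [0, 0, 0, 0, 0, 0, 0],
])

```text
clock: 18.4
tcp_pos: [0.5067, 0.2157, 0.1345]
orientation: [-0.0, -0.402, 0.916, 0.0]
ft_force: [-1.2, -0.4, 0.2]
grip_width: 0.0
```

```bash
python3 -c "
from h import *
where(); c=wrist('w10'); prow(39,27,68)
im=c['pixels'][:,:,::-1].copy(); cv2.imwrite('pics/w10.png',im)"
```

```text
t18.40 th 38.4 r 39.9 t 26.4 z 134.5 | Ft 0.6 Fr -1.2 Fz 0.2 tqz 0.04 q [ 15.  21. -16.  52.   0. -32.]
t18.45 tcp [506.7 215.6 134.4] yawx -132.7 F [ 0.6 -0.2  0.2] w 0.0 -> row [ 0.2  1.1 66.4] [ 0.   0.  -0.6]
```

View pics/w10.png

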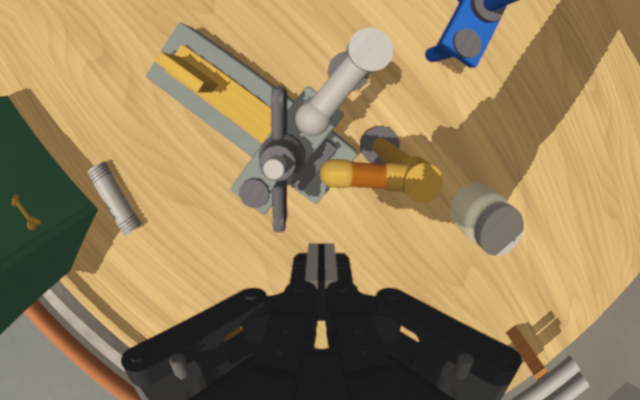

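The near wing at (279,180–230) is parallel to the fingers at (320,243). The gauge tube (335–440,178) is to the right, with clearance over 15 mm. Descend.

drive_tool([
  [0, -1, 12, 0, 0, 0, 0],
  [0, -1, 30, 0, 0, 0, 0],
  [0, -1, 48, 0, 0, 0, 0],
  [0, -1, 60, 0, 0, 0, 0],
  [0, -1, 66, 0, 0, 0, 0],
  [0, -1, 66, 0, 0, 0, 0],
])

```text
clock: 18.95
tcp_pos: [0.5064, 0.2146, 0.0669]
orientation: [-0.001, -0.402, 0.916, 0.0]
ft_force: [0.1, -0.3, -0.1]
grip_width: 0.0
```

```bash
python3 -c "
from h import *
where()"
```

```text
t18.95 th 38.5 r 39.0 t 25.8 z 66.9 | Ft -0.3 Fr -0.2 Fz -0.1 tqz 0.00 q [ 15.  26. -21.  44.   0. -32.]
```

drive_tool([
  [0, -3, 0, 0, 0, 0, 0],
  [0, -6, 0, 0, 0, 0, 0],
  [0, -8, 0, 0, 0, 0, 0],
  [0, -10, 0, 0, 0, 0, 0],
])

```text
clock: 19.28
tcp_pos: [0.5159, 0.2082, 0.0689]
orientation: [0.001, -0.403, 0.915, -0.0]
ft_force: [-0.1, 0.4, 0.2]
grip_width: -0.0002
```

```bash
python3 -c "
from h import *
where()"
```

```text
t19.28 th 38.6 r 40.7 t 14.4 z 68.9 | Ft 0.4 Fr 0.2 Fz 0.2 tqz 0.00 q [ 14.  26. -20.  44.   0. -33.]
```

drive_tool([
  [0, -1.5, 0, 0, 0, 0, 0],
  [0, -3, 0, 0, 0, 0, 0],
  [0, -4, 0, 0, 0, 0, 0],
])

```text
clock: 19.53
tcp_pos: [0.5165, 0.2077, 0.0686]
orientation: [-0.0, -0.403, 0.915, 0.003]
ft_force: [-6.0, 6.9, 6.0]
grip_width: 0.0001
```

```bash
python3 -c "
from h import *
where()"
```

```text
t19.53 th 38.7 r 40.8 t 13.6 z 68.6 | Ft 9.1 Fr 1.1 Fz 6.0 tqz -0.06 q [ 14.  26. -20.  44.   0. -33.]
```

```bash
python3 -c "
from h import *
tab(38.7,11,[38.7-3*(i+1) for i in range(4)])"
```

```text
[-0.5, -2.1, 0, 0, 0, 3.0, 0], [-0.9, -4.2, 0, 0, 0, 6.0, 0], [-1.2, -6.4, 0, 0, 0, 9.0, 0], [-1.4, -8.6, 0, 0, 0, 12.0, 0]
```

drive_tool([
  [-0.5, -2.1, 0, 0, 0, 3, 0],
  [-0.9, -4.2, 0, 0, 0, 6, 0],
])

```text
clock: 19.7
tcp_pos: [0.5201, 0.2064, 0.0687]
orientation: [0.0, -0.354, 0.935, 0.003]
ft_force: [-6.0, 9.2, 5.4]
grip_width: -0.0
```

```bash
python3 -c "
from h import *
where()"
```

```text
t19.70 th 32.6 r 41.0 t 14.5 z 68.7 | Ft 10.9 Fr 1.7 Fz 5.4 tqz -0.01 q [ 14.  26. -20.  44.   0. -28.]
```

drive_tool([
  [-0.5, -2.1, 0, 0, 0, 3, 0],
  [-0.9, -4.2, 0, 0, 0, 6, 0],
])

```text
clock: 19.87
tcp_pos: [0.5239, 0.2044, 0.0687]
orientation: [0.0, -0.305, 0.952, 0.004]
ft_force: [-5.5, 10.2, 3.7]
grip_width: -0.0001
```

```bash
python3 -c "
from h import *
where()"
```

```text
t19.87 th 26.6 r 41.1 t 14.9 z 68.7 | Ft 11.5 Fr 1.4 Fz 3.7 tqz -0.03 q [ 14.  26. -19.  44.   0. -22.]
```

Force rose to about 11 N, either from foot contact or a shifted lever arm. I'll check with a standstill reading, the moment, and a picture.

Run:
```python
from h import *
fs=[]
for i in range(6):
    where(); o=robot.get_obs(); print('   tq',o['ft_torque'].round(2))
    c=wrist('w11') if i==0 else cam('side')
save(c,'s11.png'); np.savez('pics/s11.npz',**c)
im=c['pixels'][:,:,::-1]; im=np.clip(im*1.8,0,255).astype(np.uint8)
b=np.clip(load('s6.npz')['pixels'][:,:,::-1]*1.8,0,255).astype(np.uint8)
cr=lambda x: cv2.resize(x[260:315,235:315],None,fx=5,fy=5,interpolation=cv2.INTER_CUBIC)
cv2.imwrite('pics/foot.png',np.hstack([cr(b),cr(im)]))
```

```text
t19.87 th 26.6 r 41.1 t 14.9 z 68.7 | Ft 11.5 Fr 1.4 Fz 3.7 tqz -0.03 q [ 14.  26. -19.  44.   0. -22.]
   tq [ 2.01  0.93 -0.03]
t19.92 th 26.4 r 41.2 t 14.5 z 68.7 | Ft 10.0 Fr 1.5 Fz 4.7 tqz -0.04 q [ 13.  26. -19.  44.   0. -22.]
   tq [ 1.84  0.95 -0.04]
t19.97 th 26.6 r 41.2 t 14.4 z 68.7 | Ft 10.0 Fr 1.8 Fz 4.6 tqz -0.01 q [ 14.  26. -19.  44.   0. -22.]
   tq [ 1.8   0.86 -0.01]
t20.02 th 26.7 r 41.2 t 14.4 z 68.7 | Ft 9.7 Fr 1.9 Fz 4.7 tqz 0.05 q [ 14.  26. -19.  44.   0. -22.]
   tq [1.72 0.81 0.05]
t20.07 th 26.7 r 41.2 t 14.4 z 68.7 | Ft 10.1 Fr 2.1 Fz 3.4 tqz -0.03 q [ 14.  26. -19.  44.   0. -22.]
   tq [ 1.7   0.82 -0.03]
t20.12 th 26.7 r 41.2 t 14.4 z 68.7 | Ft 10.0 Fr 2.1 Fz 4.7 tqz 0.02 q [ 14.  26. -19.  44.   0. -22.]
   tq [1.75 0.76 0.02]
```

View pics/foot.png

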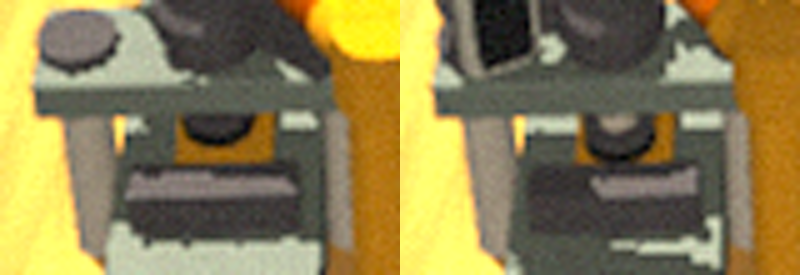

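View pics/w11.png

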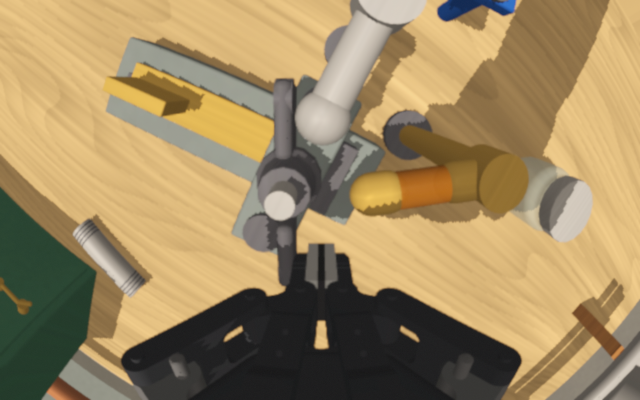

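Run:
```python
from h import *
c=load('w10.npz'); im=c['pixels'][:,:,::-1]
cv2.imwrite('pics/w10c.png',cv2.resize(im[75:245,235:330],None,fx=3.5,fy=3.5,interpolation=cv2.INTER_CUBIC))
```

```text
(no output)
```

View pics/w10c.png

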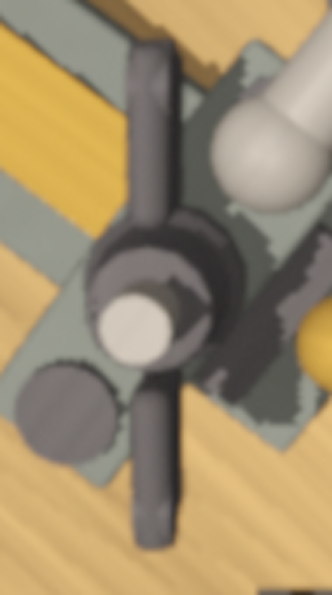

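Run:
```python
from h import *
c=load('w10.npz')
W=lambda u,v,z:(MB@(wplane(c,[[u,v]],z)[0][:2]*1000-O))
a=W(277.6,87.5,.122);b=W(279.5,231,.122); print(a.round(1),b.round(1),'mid',((a+b)/2).round(1),'len',np.hypot(*(a-b)).round(1),'ang',np.degrees(np.arctan2(*(b-a)[::-1])).round(1))
b=W(279.5,231,.115); print(b.round(1))
# post caps & plate edges check axis x ; caps z~86
print('cap',W(253.7,192.5,.086).round(1))
```

```text
[-38.4 -29.4] [37.4 28.3] mid [-0.5 -0.6] len 95.3 ang 37.3
[40.6 29.5]
cap [39.7 -1. ]
```

drive_tool([
  [-0.3, -1, 0, 0, 0, 1.5, 0],
  [-0.5, -2.1, 0, 0, 0, 3, 0],
])

```text
clock: 20.33
tcp_pos: [0.5256, 0.2033, 0.0687]
orientation: [0.0, -0.28, 0.96, 0.004]
ft_force: [-3.6, 10.8, 3.2]
grip_width: -0.0001
```

```bash
cat > st.py <<'E'
from h import *
where()
F=[];
for i in range(6):
    cam('top'); o=robot.get_obs(); m=pose()[1].as_matrix()
    b=MB@o['ft_force'][:2]; th=np.arctan2(m[1,0],m[0,0])-np.radians(A0)-np.pi
    F.append([b@[-np.sin(th),np.cos(th)],o['ft_torque'][2],o['ft_force'][2]])
where(); print('stand Ft,tqz,Fz',np.mean(F[1:],0).round(3),np.std(F[1:],0).round(2))
E
python3 st.py
```

```text
t20.33 th 23.7 r 41.2 t 15.1 z 68.7 | Ft 11.1 Fr 2.8 Fz 3.2 tqz -0.01 q [ 13.  27. -19.  44.   0. -19.]
t20.63 th 23.7 r 41.3 t 14.8 z 68.7 | Ft 10.1 Fr 2.8 Fz 3.4 tqz 0.01 q [ 13.  27. -19.  44.   0. -19.]
stand Ft,tqz,Fz [10.822 -0.013  3.434] [0.41 0.02 0.27]
```

drive_tool([
  [-0.3, -1, 0, 0, 0, 1.5, 0],
  [-0.5, -2.1, 0, 0, 0, 3, 0],
])

```text
clock: 20.8
tcp_pos: [0.5274, 0.2021, 0.0687]
orientation: [0.001, -0.255, 0.967, 0.004]
ft_force: [-4.0, 12.0, 2.6]
grip_width: -0.0003
```

```bash
python3 st.py
```

```text
t20.80 th 20.7 r 41.3 t 15.3 z 68.7 | Ft 12.4 Fr 2.4 Fz 2.6 tqz 0.04 q [ 13.  27. -19.  45.   0. -16.]
t21.10 th 20.7 r 41.4 t 15.0 z 68.7 | Ft 10.6 Fr 1.5 Fz 2.8 tqz 0.07 q [ 13.  27. -19.  44.   0. -16.]
stand Ft,tqz,Fz [1.0939e+01 6.0000e-03 2.6320e+00] [0.38 0.04 0.15]
```

The lever arm on this wing is uncertain, because the fingertip's flat face may bear at its inner edge. I'll back off and bear on the wing tip itself: tool turned 10° clockwise and further out. The arm is then known (~48 mm, free 6.7 N, snug 10–11.3 N).

drive_tool([
  [0, 4, 0, 0, 0, 0, 0],
  [0, 8, 0, 0, 0, 0, 0],
  [-3, 12, 0, 0, 0, 5, 0],
  [-5, 12, 0, 0, 0, 10, 0],
  [-5, 12, 0, 0, 0, 10, 0],
  [-5, 12, 0, 0, 0, 10, 0],
])

```text
clock: 21.6
tcp_pos: [0.5267, 0.2105, 0.068]
orientation: [0.0, -0.17, 0.985, -0.0]
ft_force: [0.5, -0.2, -0.2]
grip_width: 0.0002
```

```bash
python3 - <<'E'
from h import *
where(); c=wrist('w12'); im=c['pixels'][:,:,::-1]
cv2.imwrite('pics/w12c.png',cv2.resize(im[90:330,200:400],None,fx=2.5,fy=2.5,interpolation=cv2.INTER_CUBIC))
o,r=pose(); print((MB@(o['tcp_pos'][:2]*1000-O)).round(1))
E
python3 st.py
```

```text
t21.60 th 10.7 r 40.3 t 30.4 z 68.0 | Ft -0.3 Fr 0.4 Fz -0.2 tqz 0.00 q [ 14.  27. -18.  45.  -0.  -5.]
[33.8 37.3]
t21.65 th 10.7 r 40.2 t 30.4 z 68.0 | Ft 0.3 Fr -0.9 Fz -0.4 tqz 0.03 q [ 14.  27. -18.  45.  -0.  -5.]
t21.95 th 10.6 r 40.2 t 30.6 z 68.0 | Ft 0.3 Fr -0.3 Fz -0.1 tqz -0.02 q [ 14.  27. -18.  45.  -0.  -5.]
stand Ft,tqz,Fz [0.542 0.017 0.035] [0.38 0.05 0.49]
```

View pics/w12c.png

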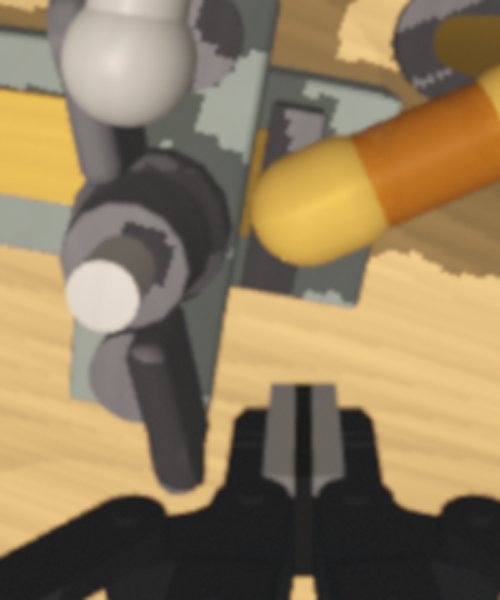

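Run:
```python
from h import *
c=load('w12.npz')
W=lambda u,v,z:(MB@(wplane(c,[[u,v]],z)[0][:2]*1000-O))
# top face centreline: crop (150,355)->(180,482)
a=W(200+150/2.5,90+352/2.5,.122); b=W(200+182/2.5,90+484/2.5,.122); print(a.round(1),b.round(1),np.hypot(*b).round(1),'ang line',np.degrees(np.arctan2(*(b-a)[::-1])).round(1),'ang from O',np.degrees(np.arctan2(b[1],b[0])).round(1))
```

```text
[15.4  6.5] [42.8 15.6] 45.6 ang line 18.5 ang from O 20.1
```

drive_tool([
  [-0.3, -2, 0, 0, 0, 0, 0],
  [-0.6, -4, 0, 0, 0, 0, 0],
  [-0.9, -6, 0, 0, 0, 0, 0],
  [-1.1, -7, 0, 0, 0, 0, 0],
])

```text
clock: 22.28
tcp_pos: [0.5302, 0.2042, 0.068]
orientation: [0.0, -0.169, 0.986, -0.0]
ft_force: [0.3, 1.1, 0.7]
grip_width: 0.0001
```

```bash
cat > st2.py <<'E'
from h import *
import sys
def rd():
    o,r=pose(); f=MB@o['ft_force'][:2]; b=MB@(o['tcp_pos'][:2]*1000-O); m=r.as_matrix(); th=np.degrees(np.arctan2(m[1,0],m[0,0]))-A0-180
    k=np.radians(th); ft=f@[-np.sin(k),np.cos(k)]
    return np.array([o['clock'],th%360,b[0],b[1],ft,f@[np.cos(k),np.sin(k)],o['ft_force'][2],o['ft_torque'][2]])
a=rd(); print('move',a.round(2))
n=int(sys.argv[1]) if len(sys.argv)>1 else 0
if n:
    L=[]
    for i in range(n): cam('top'); L.append(rd())
    print('stand',np.mean(L[1:],0).round(2),[x[4].round(1) for x in L])
E
python3 st2.py
```

```text
move [22.28 10.58 36.38 30.57  0.93  0.62  0.67  0.04]
```

drive_tool([
  [-0.1, -1, 0, 0, 0, 0, 0],
  [-0.3, -2, 0, 0, 0, 0, 0],
])

```text
clock: 22.45
tcp_pos: [0.5304, 0.2039, 0.068]
orientation: [-0.0, -0.17, 0.986, 0.002]
ft_force: [-3.7, 5.2, 1.7]
grip_width: 0.0001
```

```bash
python3 st2.py
```

```text
move [ 2.245e+01  1.063e+01  3.647e+01  3.027e+01  6.160e+00 -1.780e+00
  1.750e+00  2.000e-02]
```

drive_tool([
  [-0.1, -1, 0, 0, 0, 0, 0],
])

```text
clock: 22.53
tcp_pos: [0.5304, 0.2039, 0.068]
orientation: [-0.001, -0.17, 0.985, 0.002]
ft_force: [-3.2, 8.4, 1.7]
grip_width: 0.0
```

```bash
python3 st2.py
```

```text
move [ 2.253e+01  1.067e+01  3.648e+01  3.022e+01  9.000e+00 -1.500e-01
  1.740e+00  2.000e-02]
```

drive_tool([
  [-0.1, -1, 0, 0, 0, 0, 0],
])

```text
clock: 22.62
tcp_pos: [0.5305, 0.2037, 0.068]
orientation: [-0.001, -0.17, 0.985, 0.003]
ft_force: [-4.7, 8.4, 1.7]
grip_width: -0.0002
```

```bash
python3 st2.py 3
```

```text
move [22.62 10.7  36.54 29.96  9.53 -1.59  1.65  0.04]
stand [ 2.274e+01  1.070e+01  3.661e+01  2.990e+01  8.870e+00 -5.100e-01
  1.750e+00  3.000e-02] [np.float64(9.0), np.float64(8.5), np.float64(9.3)]
```

drive_tool([
  [-0.6, -1.1, 0, 0, 0, 1.5, 0],
  [-1.2, -2.2, 0, 0, 0, 3, 0],
])

```text
clock: 22.93
tcp_pos: [0.5322, 0.2024, 0.0681]
orientation: [-0.001, -0.144, 0.99, 0.003]
ft_force: [-3.5, 8.5, 2.2]
grip_width: -0.0002
```

```bash
python3 st2.py 3
```

```text
move [ 2.293e+01  7.660e+00  3.806e+01  2.849e+01  9.100e+00 -9.000e-01
  2.180e+00 -1.000e-02]
stand [ 2.306e+01  7.700e+00  3.811e+01  2.825e+01  8.880e+00 -1.070e+00
  1.160e+00  2.000e-02] [np.float64(9.8), np.float64(9.1), np.float64(8.7)]
```

drive_tool([
  [-0.6, -1.1, 0, 0, 0, 1.5, 0],
  [-1.2, -2.2, 0, 0, 0, 3, 0],
])

```text
clock: 23.25
tcp_pos: [0.5339, 0.2008, 0.0681]
orientation: [-0.001, -0.118, 0.993, 0.003]
ft_force: [-4.3, 10.1, 1.4]
grip_width: 0.0002
```

```bash
python3 st2.py 3
```

```text
move [ 2.325e+01  4.660e+00  3.952e+01  2.664e+01  1.087e+01 -1.850e+00
  1.380e+00  2.000e-02]
stand [23.38  4.71 39.57 26.44  9.53 -1.48  1.74  0.06] [np.float64(10.1), np.float64(9.3), np.float64(9.7)]
```

Turning now takes about 10.5–10.9 N at the tip (≈0.50 Nm, 1.55–1.6 × free) and 9.5 N at standstill, so it is snug. Back off and lift away.

drive_tool([
  [0, 4, 0, 0, 0, 0, 0],
  [0, 8, 0, 0, 0, 0, 0],
  [0, 12, 0, 0, 0, 0, 0],
  [0, 12, -20, 0, 0, 0, 0],
  [0, 12, -50, 0, 0, 0, 0],
  [0, 12, -80, 0, 0, 0, 0],
  [-20, 20, -110, 0, 0, 0, 0],
  [-30, 30, -120, 0, 0, 0, 0],
  [-30, 30, -120, 0, 0, 0, 0],
  [-30, 30, -120, 0, 0, 0, 0],
])

```text
clock: 24.23
tcp_pos: [0.5581, 0.2338, 0.1882]
orientation: [0.001, -0.118, 0.993, -0.0]
ft_force: [-1.0, 1.1, -0.7]
grip_width: 0.0001
```

Run:
```python
from h import *
where(); c=wrist('w13'); s=cam('side'); t=cam('top')
im=np.clip(s['pixels'][:,:,::-1]*1.6,0,255).astype(np.uint8); tm=t['pixels'][:,:,::-1]
cv2.imwrite('pics/f13.png',np.hstack([cv2.resize(im[220:340,225:345],None,fx=3.3,fy=3.3),cv2.resize(tm[140:220,185:315],(643,396))])[:, :800])
o=robot.get_obs(); print(o['ft_force'].round(1))
```

```text
t24.23 th 4.6 r 72.8 t 49.8 z 188.2 | Ft 1.3 Fr -0.7 Fz -0.7 tqz 0.07 q [16. 25. -3. 62. -0.  2.]
[ 0.7  0.2 -0. ]
```

View pics/f13.png

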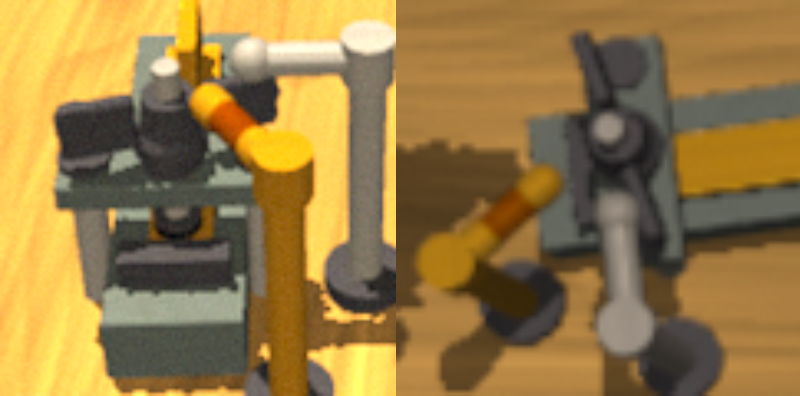

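View pics/w13.png

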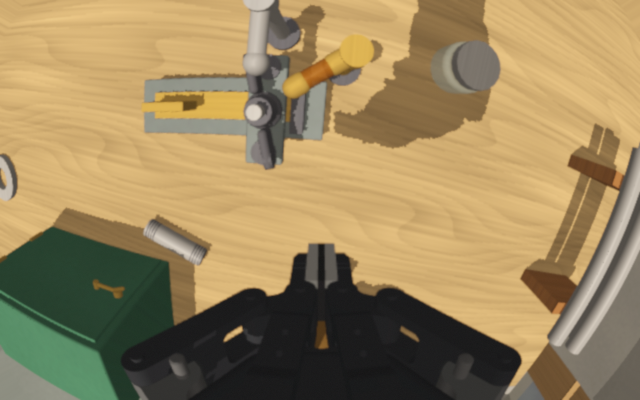

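The foot is down on the plate and the bracket is straight on the bed. Its web end shows at (145,107), the bed end at (145,80–132), and the arm is clear. One last position check, then I hand in.

Run:
```python
from h import *
c=load('w13.npz'); W=lambda u,v,z:(MB@(wplane(c,[[u,v]],z)[0][:2]*1000-O)).round(1)
print('web end',W(144,107,.08),'plate edges near foot',W(240,94,.042),W(240,120,.042),'bed end',W(146,81,.036),W(145,131,.036))
robot.finish_job()
```

```text
web end [  -0.4 -131.4] plate edges near foot [-12.8 -36.1] [ 15.2 -34.8] bed end [ -29.5 -156.8] [  30.6 -157.9]
the job is handed in; nothing more can be done
```

The bracket is on the bed against the stop, the nut is tightened to what I judge snug, and the job is handed in; `finish_job` gives no verdict. The arm was clear of everything, with about 24 s of the 64 s used.

**Placing:** I gripped the bracket by its web, laid it on the bed and slid it under the foot until it met the stop at about 12 N. The plate's rear end then measured at bed y = −140.6 mm, as expected when home. The last wrist picture puts the web end 0.4 mm off the middle line. Along y it reads 3.5 mm short of expected. The bed's own end reads 2–3 mm off the same way in that picture, so I put this down to camera error.

**Tightening:** I turned the nut about 125° clockwise with the shut fingers, using both wings and staying clear of the gauge and pipe. Free running took about 8.4 N at 38–40 mm from the axis. At the end it took about 10.5–10.9 N at the wing tip, roughly 0.50 Nm or 1.55–1.6 times free. At standstill it read 9.5 N, roughly 1.5 times free.

**Checks that failed or disagreed:**
- **First grasp missed:** the fingers closed on nothing because the real fingertips sit 37 mm behind the reported TCP. Finding this by touch pressed about 36 N on the bracket's web while it stood on the worktop. I used the measured offset from then on.
- **Force on the second wing:** the flat-finger readings there (11–12 N) did not match the first wing, because the lever arm was uncertain. I re-measured on the wing tip, where the arm is known. The force there varied by about 0.5 N, so the final ratio is probably between 1.45 and 1.6.

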